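# Tighten a filter holder's lid in cross order

## Task

The lid of the steel filter holder is on, but its four black cap nuts were only spun down unevenly by hand: take the T-handle torque wrench from its stand and tighten the nuts in cross order (always the opposite nut next, then the other pair) in two passes, first all four to about 0.20 N m and then all four to about 0.30 N m, clockwise. Work by feel with the wrench alone, never over 0.35 N m, keep off the sight glass and do not disturb the other things on the bench. Then stand the wrench back upright in its hole in the stand, socket down, and let go.

Things in the scene. Friction and masses are not known exactly. Their poses are not given: they have to be found in the camera images.
- filter_holder: fixed steel pressure filter holder, two flanges 174 mm across on a bowl, lid's top 64 mm above the bench; origin at the centre of its foot, z up. Studs on a circle of 65 mm radius at 45, 135, 225 and 315 degrees from its x axis. On the lid at +x, 68 mm out, a brass vent plug, top 78 mm above the bench; towards -y an outlet pipe, to 118 mm out and 35 mm high
- lid_rim (a point): point on the lid's top at the rim, 80 mm from the axis along -x. The nuts bear on a soft gasket: each resists turning with a torque that starts at an unknown 0 to 0.15 N m, different for each nut, and climbs steadily by 0.35 N m per radian as it turns; a nut stays where it is left, held by its friction
- sight_glass: sight glass in the middle of the lid with its steel ring, 86 mm across, top 70 mm above the bench; origin at the centre of its underside
- nut1: black plastic hexagonal cap nut, 24 mm across flats: hex 12 mm high, then a dome to 22 mm; origin on its axis at its underside, about 66 mm above the bench; z up, x square out of one of the six flats. Tightens clockwise from above, sinking 2 mm a turn (too little to judge by). At +45 degrees in the filter holder's frame, opposite nut3.
- nut2: black plastic hexagonal cap nut, 24 mm across flats: hex 12 mm high, then a dome to 22 mm; origin on its axis at its underside, about 66 mm above the bench; z up, x square out of one of the six flats. Tightens clockwise from above, sinking 2 mm a turn (too little to judge by). At 135 degrees, opposite nut4.
- nut3: black plastic hexagonal cap nut, 24 mm across flats: hex 12 mm high, then a dome to 22 mm; origin on its axis at its underside, about 66 mm above the bench; z up, x square out of one of the six flats. Tightens clockwise from above, sinking 2 mm a turn (too little to judge by). At 225 degrees, opposite nut1.
- nut4: black plastic hexagonal cap nut, 24 mm across flats: hex 12 mm high, then a dome to 22 mm; origin on its axis at its underside, about 66 mm above the bench; z up, x square out of one of the six flats. Tightens clockwise from above, sinking 2 mm a turn (too little to judge by). At 315 degrees, opposite nut2.
- wrench: T-handle torsion-bar torque wrench, 112 mm long, about 0.22 kg, upright in the stand, socket down; origin at the centre of the socket's open foot, z up the shank, x along the cross handle. Its shank is 13 mm thick and springy: it twists 1 rad per 1.2 N m, the socket lagging the handle; grey handle 100 mm along x, 20 mm thick along y (flat sides to grip), 30 mm high, from 82 to 112 mm above the foot
- wrench_grip (a point): middle of the wrench's cross handle, 97 mm above the socket's foot; axes as the wrench
- socket_mouth (a point): centre of the socket's open foot (the wrench's origin and axes; it does not show the twist). Hexagon inside 25.5 mm across flats and 24 mm deep, outside 35 mm wide; untwisted, an inner flat faces along x: it goes on when its x is within about 5 degrees of a nut's x, repeating every 60 degrees, and has about 8 degrees of play either way. Fully on, it rests on the washer (33 mm across, top 66 mm above the bench)
- stand: fixed plywood tool stand, 110 x 130 x 45 mm, origin at the centre of its underside; a row of short hex keys (up to 78 mm above the bench) stands in it along its +x edge, 37 to 51 mm from its middle
- stand_hole (a point): centre of the floor of the round hole in the middle of the stand that holds the wrench's socket: 40 mm wide, 35 mm deep, floor 10 mm above the bench, mouth 45 mm above the bench with a 2 mm chamfer
- tube_rack: white open tray 75 x 130 x 35 mm with six clear tubes under blue pointed caps, 86 mm high; origin at the centre of its underside; to be left alone
- jar_a: clear jar with a red lid, 56 mm wide, 65 mm high, beyond the work; origin at the centre of its underside; to be left alone
- jar_b: clear jar with a red lid, 56 mm wide, 65 mm high, on the robot's side; origin at the centre of its underside; to be left alone
- phone: black phone 155 x 75 x 9 mm lying flat; origin at the centre of its underside; to be left alone
- pen: marker pen 130 mm long, 17 mm thick, lying flat; origin at the centre of its underside; to be left alone
- filter_box: cardboard box 110 x 110 x 30 mm; origin at the centre of its underside; to be left alone
Mind the look-alikes: they are no part of the job. Leave any purple look-alike of the wrench alone.

How it is judged:
By the outcome, as a careful person would: the job done as asked, in the order asked, and still so for the second after the job is handed in, with the robot touching nothing.
It also fails if it takes over 72 s, if anything falls off the work surface, if the arm or the gripper's body presses on something with over 40 N, if the wrist force passes 120 N, or if a joint passes its speed limit or range.

## Robot

A 6-joint arm with a two-finger parallel gripper is mounted at the origin on the work surface. World frame = base frame: x ahead of the robot, y to its left, z up, the work surface at z = 0. Lengths are in mm, angles in rad, forces in N, time in s.
With the tool pointing down it reaches from about 150 to 775 mm from the base axis. Payload 6.1 kg.
Tool frame: the origin (TCP) lies on the centre line of the jaws, within the pads' length; the fingertips stand 8 mm ahead of it and the grasp point (between the pads) lies 11 mm behind it; z points along the fingers, y is the direction in which the jaws open and shut (so a half turn about z gives the same grasp; the last joint's range is limited). The gripper opens to 85 mm and grips with 20 to 120 N. Pads are 22 mm wide; open, the fingers measure 114 mm over their backs; the gripper's body (76 mm by 85 mm) begins 54 mm behind the grasp point. The pads swing forward as they close: fully open they stand 13 mm farther back than shut.
Start: joints at [-1.277, 0.126, -0.04, 1.405, 0, 1.571], TCP at [152.029, -502.489, 205.195] pointing down, gripper open.
Joint ranges: [-2.72, 2.72], [-0.95, 1.95], [-1.27, 1.35], [-1.78, 2.02], [-1.46, 1.47], [-3.14, 3.14]. Speed limits (rad/s): [2.39, 2.39, 3.01, 3.14, 3.14, 3.14].

## Interface

Orientations are given as a 3x3 rotation matrix whose columns are the frame's x, y, z axes.
In Python, from rig import ctrl gives the robot as it stands.
- The arm moves only by the tool apply_moves, never from a script. Its argument "commands" is one flat list of numbers, 4 for each row, row after row: the shift along the tool's x, y, z in m, then the turn about the tool's z in rad. In form: [dx, dy, dz, spin, dx, dy, dz, spin, ...]. A call has 1 to 8 rows; each row is the pose to reach, as a shift and turn from the pose measured when the call began, along the tool's axes at that moment; what a row does not reach only later rows make up. A row lasts 1/10 s, in which the tool goes at most 50 mm and 8.59 degrees, less where a joint would pass 70% of its speed; a pose out of reach is approached as far as the arm can. A call with a gripper value outside its range is refused whole. "grip" is the opening, from 0 (shut) to 1 (fully open), set as the call begins (left out, the last holds). The fingers move at their own pace and stop on an object; "grip_force" is the grip in N (left out, the last holds). Time passes only in rows, so rows that repeat a pose let the fingers close. It gives the time, the measured TCP pose, the force and the opening at its end, in the units of the state.
- ctrl.get_state(): the state, without advancing time (a new reading comes with each control period).
- ctrl.get_image(name): name is "scene" or "top" or "wrist"; returns (picture, depth): 420x560x3 uint8, red, green, blue; 420x560 float32, mm along the optical axis (not along the pixel's ray), 0 where there is no reading.
- ctrl.camera_info(name): a dict with "fovy" (degrees; the focal length in pixels is half the picture's height over the tangent of half this angle, whatever the lens; pixels are square), "cx", "cy" (the principal point, pixels), "R" (3x3) and "t" (3): a world point X has camera coordinates R X + t; the wrist camera has in their place "mount" (4x4, takes a point from camera to tool coordinates, whose origin is the TCP and whose axes are the flange's). Camera axes: x right, y down, z forward; pixel columns grow to the right and rows downward; lengths in mm; the calibration is good to about 2 mm. A picture is of the moment at which its call begins: read the wrist's pose just before it. camera_info takes no time and is no camera call.
- ctrl.finish_job(): hands the job in, once; it reports no verdict.
The state is a dict: "time_s": time; "joints": joint angles; "qd": joint speeds; "effort": joint torques, N m; "tool_pos": TCP position; "orientation": TCP orientation; "force": force on the tool from outside, world axes, zero at the start; "wrist_torque": the same for the moment, N m; "finger_gap": finger opening in mm.
Only numpy, scipy, OpenCV 4.12 (cv2) and the standard library are available. Lean on these libraries where they do the work, as an engineer would, in place of code of your own. Each camera call takes 0.05 s, during which the arm holds its last target.

## Working session

There is one attempt and no reset: what is moved stays moved. The work goes in short steps, Python scripts to look and compute and a tool call to move; the robot and the scene stay as the last step left them, time stands still between calls to the robot, and variables do not carry over. Pictures are saved under pics/ and viewed, and the job is handed in when it is done.

Besides the shell and the picture viewer there is one more tool, called after "Request:" as name(argument=value, ...), one argument or row to a line, values as JSON. apply_moves: Moves the arm, as the interface text tells. Its arguments: {"type":"object","properties":{"commands":{"type":"array"},"grip":{"type":"number"},"grip_force":{"type":"number"}},"required":["commands"]}

```bash
ls; mkdir -p pics; python3 - <<'E'
from rig import ctrl
import cv2,json,numpy as np
s=ctrl.get_state();print(s)
for n in ["scene","top","wrist"]:
    p,d=ctrl.get_image(n);cv2.imwrite(f"pics/{n}0.png",cv2.cvtColor(p,cv2.COLOR_RGB2BGR));np.save(f"pics/{n}0d.npy",d)
    print(n,ctrl.camera_info(n))
E
```

```text
pics
{'time_s': 0.0, 'joints': array([-1.27700730e+00,  1.26393086e-01, -4.06253663e-02,  1.40539657e+00,
        1.07056957e-05,  1.57082280e+00]), 'qd': array([ 8.67337840e-04,  9.93563193e-05,  1.19786223e-03,  1.85487278e-04,
       -1.60211649e-04,  5.81732740e-04]), 'effort': array([ 1.04460472e-03, -4.35921371e+01,  3.52918875e+01,  1.75958569e-02,
        1.61530761e-04, -5.86518780e-06]), 'tool_pos': array([ 151.90143682, -502.06872733,  204.41369367]), 'orientation': array([[ 9.57161189e-01,  2.89555259e-01, -4.58495427e-04],
       [ 2.89555621e-01, -9.57159930e-01,  1.55243695e-03],
       [ 1.06628323e-05, -1.61869233e-03, -9.99998690e-01]]), 'force': array([-0.34895214, -0.04509434,  0.47474486]), 'wrist_torque': array([ 0.00891401, -0.01828782,  0.01572148]), 'finger_gap': 85.6774655763192}
scene {'fovy': 54.58535664708544, 'cx': 283.6572213016568, 'cy': 213.7521792098479, 'R': array([[-0.32396591,  0.94604408, -0.00683339],
       [ 0.75385021,  0.25377288, -0.60606038],
       [-0.5716257 , -0.20149426, -0.79538929]]), 't': array([ 184.15900778, -403.34778556, 1597.36277574])}
top {'fovy': 45.932749610566034, 'cx': 283.89576876512916, 'cy': 200.28507903767309, 'R': array([[-0.00233543, -0.99991862,  0.01254179],
       [-0.99446854,  0.00100533, -0.10503005],
       [ 0.1050089 , -0.0127177 , -0.99438996]]), 't': array([1.55704765e-01, 5.86372766e+02, 1.28053645e+03])}
wrist {'fovy': 67.25506375632378, 'cx': 276.4663003121698, 'cy': 206.82440276668174, 'mount': array([[-1.70560561e-03, -9.56361506e-01, -2.92181042e-01,
         7.36573039e+01],
       [ 9.99998467e-01, -1.51509711e-03, -8.78299426e-04,
        -2.84276408e-01],
       [ 3.97289108e-04, -2.92182092e-01,  9.56362623e-01,
        -1.68441502e+02],
       [ 0.00000000e+00,  0.00000000e+00,  0.00000000e+00,
         1.00000000e+00]])}
```

View pics/top0.png

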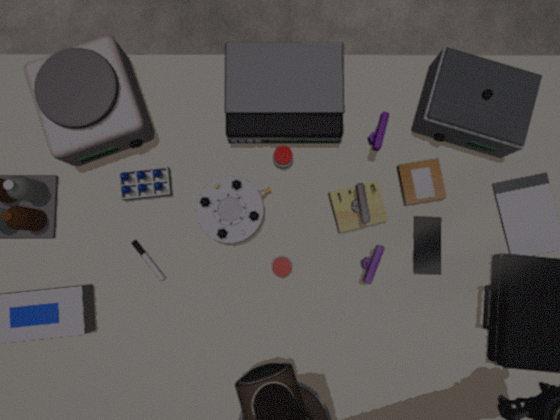

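View pics/scene0.png

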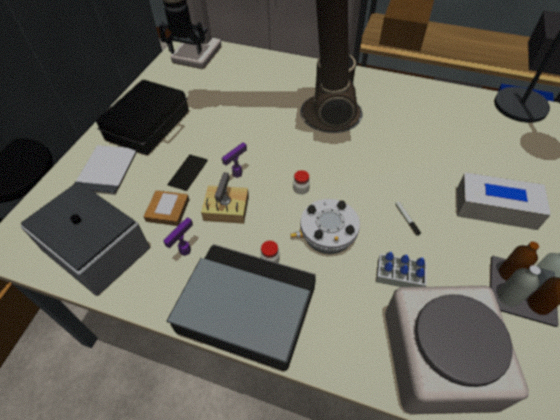

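View pics/wrist0.png

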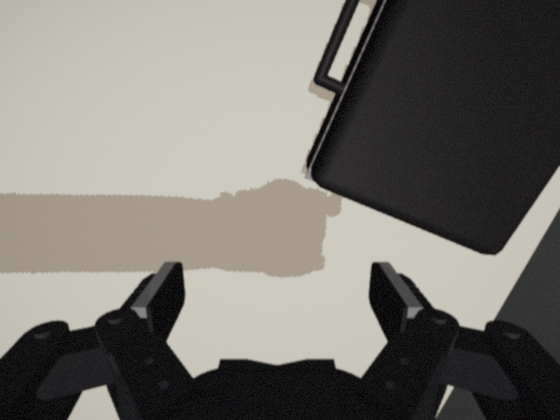

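```bash
cat > h.py <<'E'
from rig import ctrl
import cv2,numpy as np
def K(i): 
    f=210/np.tan(np.radians(i['fovy'])/2); return f,i['cx'],i['cy']
def pose(s=None):
    s=s or ctrl.get_state(); return s['tool_pos'],s['orientation']
def ray(name,u,v,ps=None):
    i=ctrl.camera_info(name);f,cx,cy=K(i);d=np.array([(u-cx)/f,(v-cy)/f,1.])
    if name=='wrist':
        p,R=ps;M=i['mount'];return R@M[:3,3]+p,R@M[:3,:3]@d
    R=i['R'];return -R.T@i['t'],R.T@d
def onz(name,u,v,z,ps=None):
    o,d=ray(name,u,v,ps);return o+d*(z-o[2])/d[2]
def proj(name,X,ps=None):
    i=ctrl.camera_info(name);f,cx,cy=K(i)
    if name=='wrist':
        p,R=ps;M=i['mount'];c=M[:3,:3].T@(R.T@(np.array(X)-p)-M[:3,3])
    else: c=i['R']@np.array(X)+i['t']
    return f*c[0]/c[2]+cx,f*c[1]/c[2]+cy
def snap(name,fn):
    s=ctrl.get_state();p,d=ctrl.get_image(name)
    cv2.imwrite(f"pics/{fn}.png",cv2.cvtColor(p,cv2.COLOR_RGB2BGR));np.save(f"pics/{fn}_d.npy",d)
    np.savez(f"pics/{fn}_ps.npz",p=s['tool_pos'],R=s['orientation'])
    return p,d,(s['tool_pos'],s['orientation'])
E
python3 - <<'E'
from h import *
im=cv2.imread('pics/top0.png');c=im[110:290,170:450]
c=cv2.convertScaleAbs(cv2.resize(c,None,fx=2.8,fy=2.8,interpolation=cv2.INTER_CUBIC),alpha=1.8)
cv2.imwrite('pics/topcrop.png',c)
for n,u,v,z in [('holder',230,209,67),('nut?',237,184,80),('n',254,216,80),('n',222,233,80),('n',205,202,80),('vent',217,186,78),('stand',358,207,45),('wrench',362,203,120),('vent2/pipe',268,190,35),('jarb',282,267,65)]:
    print(n,onz('top',u,v,z).round(1))
E
```

```text
holder [560.2 137.9  67. ]
nut? [623.1 119.4  80. ]
n [541.2  75.7  80. ]
n [498.3 156.3  80. ]
n [577.  200.3  80. ]
vent [618.3 170.6  78. ]
stand [ 567.  -194.7   45. ]
wrench [ 570.  -192.5  120. ]
vent2/pipe [613.3  41.2  35. ]
jarb [412.3   4.8  65. ]
```

View pics/topcrop.png

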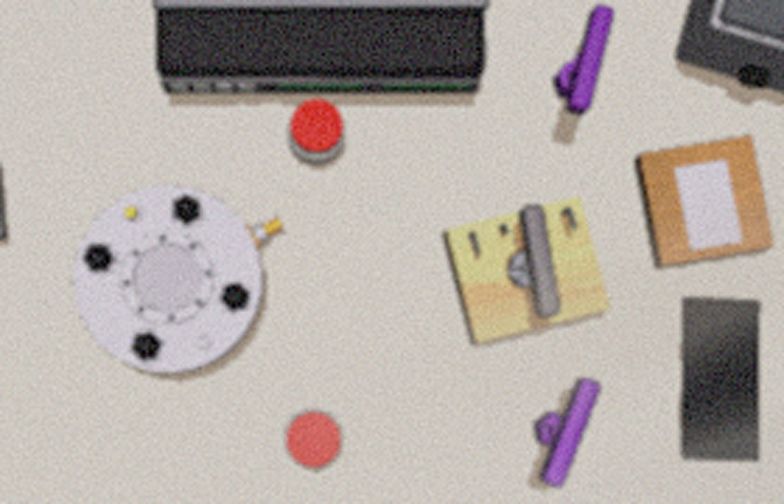

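The wrench-like things in the top picture are the grey T-handle standing in the plywood stand at (362,203), a purple one at (378,130) and a purple one at (373,263). I choose the grey one in the stand. The vent at (217,186) and the pipe at (268,190) put the holder's yaw at about 29°. Next I go for a close look.

Request:
apply_moves(
  commands=[0.435,-0.184,-0.026,0.18,0.435,-0.184,-0.026,0.18,0.435,-0.184,-0.026,0.18,0.435,-0.184,-0.026,0.18,0.435,-0.184,-0.026,0.18,0.435,-0.184,-0.026,0.18,0.435,-0.184,-0.026,0.18,0.435,-0.184,-0.026,0.18],
)

```text
time_s: 0.95
tool_pos: [456.9, -247.9, 226.7]
orientation: [[0.994, 0.114, -0.0], [0.114, -0.994, 0.001], [-0.0, -0.001, -1.0]]
force: [0.9, -1.3, 0.0]
finger_gap: 85.4
```

Request:
apply_moves(
  commands=[0.063,-0.041,0,0,0.063,-0.041,0,0,0.063,-0.041,0,0,0.063,-0.041,0,0],
)

```text
time_s: 1.35
tool_pos: [514.8, -199.6, 226.1]
orientation: [[0.993, 0.115, -0.002], [0.115, -0.993, 0.001], [-0.002, -0.001, -1.0]]
force: [0.0, -0.3, 0.5]
finger_gap: 85.3
```

```bash
python3 - <<'E'
from h import *
p,d,ps=snap('wrist','w1');print(ps,ctrl.get_state()['time_s'])
E
```

```text
(array([ 514.77594784, -199.57882332,  226.10129195]), array([[ 0.99335545,  0.11507282, -0.00178669],
       [ 0.1150751 , -0.99335603,  0.00122957],
       [-0.00163333, -0.001427  , -0.99999765]])) 1.4
```

View pics/w1.png

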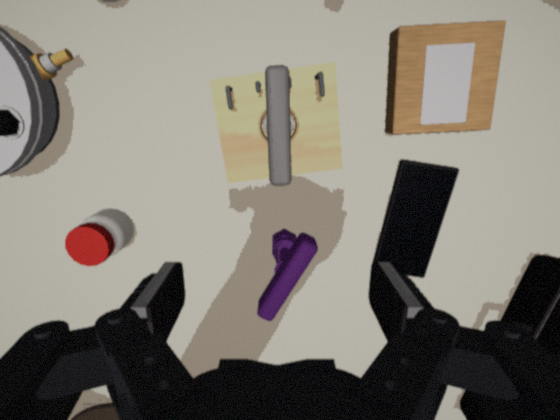

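The grey T-handle runs from (277,67) to (281,185) over the stand hole at (279,125). The purple one lies separately at (287,277), and the pipe is at (50,65).

```bash
cat >> h.py <<'E'
def cloud(fn):
    z=np.load(f'pics/{fn}_d.npy');q=np.load(f'pics/{fn}_ps.npz');p,R=q['p'],q['R']
    i=ctrl.camera_info('wrist');f,cx,cy=K(i);v,u=np.mgrid[:420,:560]
    c=np.stack([(u-cx)/f*z,(v-cy)/f*z,z],-1);M=i['mount']
    X=(c@M[:3,:3].T+M[:3,3])@R.T+p
    X[z==0]=np.nan;return X,(p,R)
E
python3 - <<'E'
from h import *
X,ps=cloud('w1')
for v in range(60,195,12): print(v,X[v,278].round(1),X[v,300].round(1))
m=(np.abs(X[...,2]-120)<8);m[:55]=0;m[195:]=0;m[:,:250]=0;m[:,310:]=0
m=m.astype(np.uint8);cn,_=cv2.findContours(m,0,2);c=max(cn,key=cv2.contourArea);r=cv2.minAreaRect(c);print(r)
pts=X[m>0];print(np.median(pts,0),len(pts))
q=np.array([onz('wrist',u,v,122,ps)[:2] for u,v in cv2.boxPoints(r)]);print(q)
r=cv2.minAreaRect(pts[:,:2].astype(np.float32));print(r)
# colour mask
im=cv2.imread('pics/w1.png');b=im.astype(int)
sat=b.max(2)-b.min(2);mm=((sat<22)&(b.max(2)>60)&(b.max(2)<170));mm[:60]=0;mm[192:]=0;mm[:,:262]=0;mm[:,296:]=0
mm=cv2.morphologyEx(mm.astype(np.uint8),cv2.MORPH_OPEN,np.ones((7,7)))
cn,_=cv2.findContours(mm,0,2);c=max(cn,key=cv2.contourArea);r=cv2.minAreaRect(c);print(r)
q=np.array([onz('wrist',u,v,122,ps)[:2] for u,v in cv2.boxPoints(r)]);print(q,q.mean(0),np.linalg.norm(q-np.roll(q,1,0),axis=1))
e=q-np.roll(q,1,0);print(np.degrees(np.arctan2(e[:,1],e[:,0])))
E
```

```text
60 [ 6.424e+02 -1.861e+02  1.000e-01] [ 6.451e+02 -2.110e+02  5.000e-01]
72 [ 616.9 -188.6  121.8] [ 627.5 -210.3   45.2]
84 [ 608.  -189.7  121.7] [ 616.2 -211.8   45.5]
96 [ 599.  -190.7  120.8] [ 604.6 -213.5   44.7]
108 [ 589.7 -191.8  121.1] [ 592.7 -215.1   44.2]
120 [ 580.2 -192.9  122.2] [ 580.6 -216.6   46. ]
132 [ 570.5 -194.   121.9] [ 568.2 -218.5   44. ]
144 [ 560.7 -195.1  122.3] [ 555.6 -220.1   45.3]
156 [ 550.5 -196.3  122. ] [ 542.8 -221.8   45.9]
168 [ 540.3 -197.5  122.5] [ 529.2 -223.8   43.7]
180 [ 529.8 -198.7  122.6] [ 5.066e+02 -2.300e+02 -1.000e-01]
192 [ 487.5 -204.    -0.9] [ 4.909e+02 -2.321e+02 -1.000e-01]
((277.9057922363281, 124.92977905273438), (120.16002655029297, 24.24226951599121), 88.81881713867188)
[ 577.62546896 -193.55632224  121.18496296] 2773
[[ 620.70858202 -177.46548681]
 [ 623.24558071 -196.52143024]
 [ 526.70539348 -210.86605235]
 [ 523.81870829 -189.63632901]]
((573.19384765625, -194.03646850585938), (99.64012908935547, 20.018922805786133), 8.424528121948242)
((278.0, 124.5), (121.0, 28.0), 90.0)
[[ 621.46562509 -176.95042335]
 [ 623.97643992 -198.9960919 ]
 [ 526.55249447 -211.54231931]
 [ 523.73677768 -186.95568493]] [ 573.93283429 -193.61112987] [98.23967058 22.18818814 98.22847331 24.74734028]
[   5.84544853  -83.50249338 -172.66185408   96.53317939]
```

Request:
apply_moves(
  commands=[0.028,-0.331,0.086,0,0.028,-0.331,0.086,0,0.028,-0.331,0.086,0,0.028,-0.331,0.086,0,0.028,-0.331,0.086,0,0.028,-0.331,0.086,0,0.028,-0.331,0.086,0,0.028,-0.331,0.086,0],
)

```text
time_s: 2.2
tool_pos: [509.7, 96.1, 139.8]
orientation: [[0.986, 0.168, -0.009], [0.168, -0.985, 0.029], [-0.004, -0.03, -1.0]]
force: [0.4, -0.1, -0.9]
finger_gap: 85.5
```

Request:
apply_moves(
  commands=[0,0,0,0],
)

```text
time_s: 2.3
tool_pos: [509.8, 95.1, 139.9]
orientation: [[0.986, 0.166, -0.009], [0.166, -0.986, 0.029], [-0.004, -0.03, -1.0]]
force: [-0.3, 1.4, 0.7]
finger_gap: 85.2
```

```bash
python3 - <<'E'
from h import *
p,d,ps=snap('wrist','w2');print(ps,ctrl.get_state()['time_s'],ctrl.get_state()['qd'])
E
```

```text
(array([509.80017763,  95.05206502, 139.85618092]), array([[ 0.98606528,  0.16613038, -0.0087153 ],
       [ 0.1663154 , -0.98565118,  0.02882621],
       [-0.00380134, -0.02987401, -0.99954644]])) 2.35 [-0.00857117 -0.00371831  0.00586058  0.0034749  -0.00061446  0.00061263]
```

View pics/w2.png

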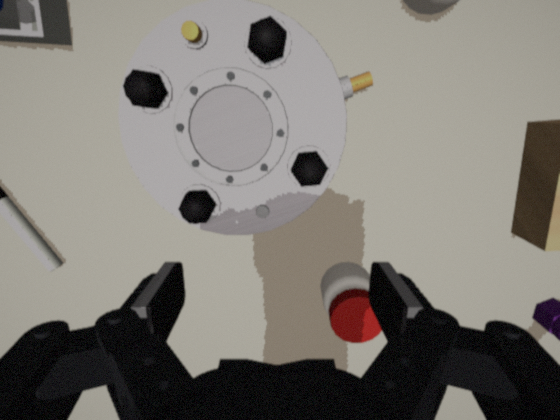

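Nut1 is at (145,88), nut2 (198,207), nut3 (309,168), nut4 (267,40), vent (190,32) and pipe (360,80).

```bash
cat > nuts.py <<'E'
from h import *
from scipy.optimize import least_squares
def nuts(fn,seeds,plot=True):
    im=cv2.imread(f'pics/{fn}.png');q=np.load(f'pics/{fn}_ps.npz');ps=(q['p'],q['R'])
    g=cv2.GaussianBlur(im.max(2),(0,0),0.8);out=[];S=6
    for k,(u,v) in enumerate(seeds):
        a,b=int(u)-32,max(int(v)-32,0);c=g[b:b+64,a:a+64]
        c=cv2.resize(c,None,fx=S,fy=S,interpolation=cv2.INTER_CUBIC)
        t=60
        m=(c<t).astype(np.uint8);cn,_=cv2.findContours(m,0,1)
        cn=[x for x in cn if cv2.contourArea(x)>300*S*S/2]
        cn=min(cn,key=lambda x:np.linalg.norm(x.reshape(-1,2).mean(0)-[(u-a)*S,(v-b)*S]))
        hull=cv2.convexHull(cn)
        pts=hull.reshape(-1,2);pts=(pts+0.5)/S-0.5+[a,b]
        W=np.array([onz('wrist',x,y,72,ps)[:2] for x,y in pts])
        r=cv2.minAreaRect(W.astype(np.float32))
        M=cv2.moments((W*100).astype(np.float32).reshape(-1,1,2));cen=np.array([M['m10'],M['m01']])/M['m00']/100
        e=np.roll(W,-1,0)-W;L=np.hypot(*e.T);th=np.arctan2(e[:,1],e[:,0])
        z=(L**1.0*np.exp(6j*th)).sum();
        # finer: 6-harmonic with approx polygon
        ap=cv2.approxPolyDP((W*100).astype(np.float32).reshape(-1,1,2),120,True).reshape(-1,2)/100
        e2=np.roll(ap,-1,0)-ap;L2=np.hypot(*e2.T);t2=np.arctan2(e2[:,1],e2[:,0]);z2=(L2**2*np.exp(6j*t2)).sum()
        # edge normals = flats; edge dir + 90 ; mod 60 => +30
        y1=(np.degrees(np.angle(z))/6+90)%60;y2=(np.degrees(np.angle(z2))/6+90)%60
        out.append((cen,y1,y2,cv2.contourArea((W).astype(np.float32))))
        print(k+1,cen.round(1),'flat yaw %.1f %.1f'%(y1,y2),'conf %.2f'%(abs(z)/L.sum()),'area %.0f'%out[-1][3],len(ap),(t2*57.3%60).round(0),L2.round(1))
    C=np.array([o[0] for o in out])
    f=lambda x:np.concatenate([C[k]-(x[:2]+65*np.array([np.cos(x[2]+np.pi/4+k*np.pi/2),np.sin(x[2]+np.pi/4+k*np.pi/2)])) for k in range(4)])
    s=least_squares(f,[C[:,0].mean(),C[:,1].mean(),0.5]);print('holder',s.x[:2].round(2),np.degrees(s.x[2]).round(2),'res',s.fun.round(2))
    for k in range(4): print('fit nut',k+1,(C[k]-s.fun[2*k:2*k+2]).round(1))
    if plot:
        cc=cv2.convertScaleAbs(im,alpha=2.5)
    return out,s.x
if __name__=='__main__':
    nuts('w2',[(145,88),(198,207),(309,168),(267,40)])
    im=cv2.imread('pics/w2.png')
    t=[cv2.resize(cv2.convertScaleAbs(im[max(v-30,0):max(v-30,0)+60,u-30:u+30],alpha=2),(300,300),interpolation=cv2.INTER_CUBIC) for u,v in [(145,88),(198,207),(309,168),(267,40)]]
    cv2.imwrite('pics/w2n.png',np.vstack([np.hstack(t[:2]),np.hstack(t[2:])]))
    X,ps=cloud('w2')
    m=(abs(X[...,2]-45)<5); 
    for v in (60,128,220): print(X[v,230].round(1))
    X,ps=cloud('w1');m=(abs(X[...,2]-45)<3);m[:,:200]=0;m[:,352:]=0;m[200:]=0;m=cv2.morphologyEx(m.astype(np.uint8),cv2.MORPH_OPEN,np.ones((3,3)))
    P=X[m>0][:,:2].astype(np.float32);print('stand',cv2.minAreaRect(P))
E
python3 nuts.py
```

```text
1 [580.6 204.2] flat yaw 1.0 0.7 conf 0.68 area 575 7 [29. 30. 30. 33. 44. 14. 30.] [18.4 12.4 11.9 17.6  7.5  7.3 11.4]
2 [499.7 159.5] flat yaw 10.7 11.1 conf 0.64 area 566 9 [42. 44. 25. 40. 56. 30. 43. 23. 41.] [12.1 12.8  5.  12.5  6.3  7.  11.6  5.7 12.8]
3 [544.3  78.7] flat yaw 15.0 14.0 conf 0.84 area 487 7 [42. 44. 45. 45. 10. 43. 44.] [15.3 11.6 13.3 12.3  3.6 11.4 12.2]
4 [625.4 123.4] flat yaw 28.8 28.7 conf 0.84 area 510 6 [60.  1. 58. 55. 58. 59.] [13.2 15.1 12.5 15.1 12.8 13. ]
holder [562.51 141.45] 28.92 res [ 0.1   0.25 -0.33  0.06 -0.17 -0.28  0.4  -0.04]
fit nut 1 [580.5 203.9]
fit nut 2 [500.1 159.5]
fit nut 3 [544.5  79. ]
fit nut 4 [625.  123.4]
[610.1 148.1  63.1]
[563.7 141.6  67.8]
[489.8 133.4  63. ]
stand ((572.59521484375, -194.0578155517578), (110.30079650878906, 130.44488525390625), 13.929428100585938)
```

View pics/w2n.png

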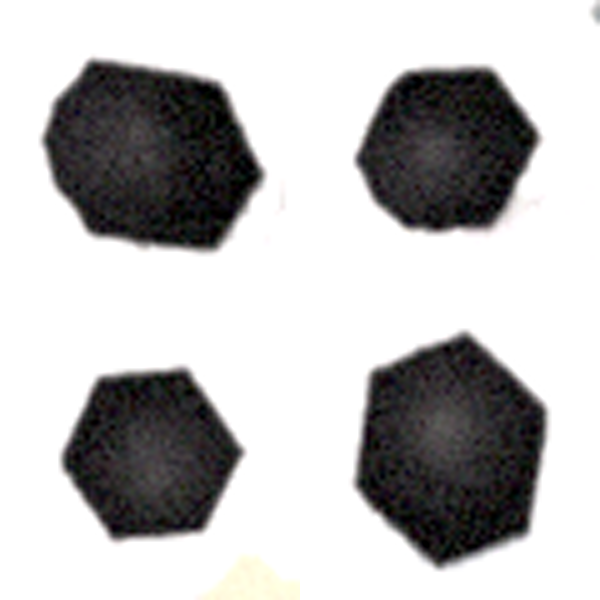

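Request:
apply_moves(
  commands=[0.002,0.04,-0.04,0.0,0.005,0.08,-0.07,0.0,0.007,0.12,-0.095,0.01,0.009,0.16,-0.095,0.02,0.011,0.2,-0.095,0.022,0.013,0.24,-0.095,0.022,0.014,0.27,-0.095,0.022,0.014,0.293,-0.095,0.022],
)

```text
time_s: 3.15
tool_pos: [572.4, -198.8, 226.6]
orientation: [[0.99, 0.139, -0.008], [0.139, -0.99, 0.028], [-0.004, -0.029, -1.0]]
force: [-0.3, 0.6, 0.0]
finger_gap: 85.4
```

```bash
python3 - <<'E'
from h import *
s=ctrl.get_state();print(s)
E
```

```text
{'time_s': 3.15, 'joints': array([-0.34669636,  0.30164837,  0.2258753 ,  1.51205785,  0.02347326,
        2.65506631]), 'qd': array([-0.31925963,  0.21422912,  0.27161719,  0.06968135,  0.00226323,
       -0.32514925]), 'effort': array([ 9.88005549e-01, -5.59164977e+01,  3.41076207e+01,  3.80167784e-02,
       -1.36929756e-02,  2.79355282e-01]), 'tool_pos': array([ 572.41513168, -198.78153686,  226.58107087]), 'orientation': array([[ 0.99025113,  0.13906132, -0.00804055],
       [ 0.13923368, -0.98986754,  0.02786094],
       [-0.0040847 , -0.02870884, -0.99957947]]), 'force': array([-0.33177644,  0.61071344,  0.03162654]), 'wrist_torque': array([-0.01015005, -0.00102805,  0.01998173]), 'finger_gap': 85.40705001674984}
```

Request:
apply_moves(
  commands=[0.012,-0.042,0,-0.15,0.024,-0.084,0,-0.3,0.036,-0.126,0,-0.45,0.048,-0.168,0,-0.6,0.06,-0.21,0,-0.75,0.072,-0.252,0,-0.9,0.084,-0.294,0,-1.05,0.093,-0.338,0,-1.2],
)

```text
time_s: 3.95
tool_pos: [618.2, 148.2, 236.7]
orientation: [[0.227, 0.974, -0.007], [0.974, -0.226, 0.028], [0.025, -0.013, -1.0]]
force: [0.3, 0.5, 0.4]
finger_gap: 85.4
```

Request:
apply_moves(
  commands=[0,0,0,-0.15,0,0,0,-0.3,0,0,0,-0.45,0,0,0,-0.6,0,0,0,-0.75,0,0,0,-0.9,0,0,0,-1.05,0,0,0,-1.2],
)

```text
time_s: 4.75
tool_pos: [618.8, 146.0, 237.4]
orientation: [[-0.826, 0.564, -0.006], [0.564, 0.826, 0.027], [0.02, 0.019, -1.0]]
force: [0.0, 0.3, -0.2]
finger_gap: 85.5
```

```bash
python3 - <<'E'
from h import *
s=ctrl.get_state();print(s['time_s'],s['joints'].round(3),s['tool_pos'].round(1),s['orientation'].round(4))
E
```

```text
4.75 [0.218 0.349 0.315 1.536 0.028 0.817] [618.8 146.  237.4] [[-0.8258  0.5639 -0.0057]
 [ 0.5636  0.8256  0.0272]
 [ 0.02    0.0192 -0.9996]]
```

Request:
apply_moves(
  commands=[0,0,0,-0.15,0,0,0,-0.3,0,0,0,-0.45,0,0,0,-0.6,0,0,0,-0.75,0,0,0,-0.9,0,0,0,-1.05,0,0,0,-1.2],
)

```text
time_s: 5.55
tool_pos: [619.3, 143.8, 238.2]
orientation: [[-0.825, -0.565, -0.005], [-0.565, 0.824, 0.027], [-0.011, 0.025, -1.0]]
force: [0.3, -0.2, -1.3]
finger_gap: 85.2
```

Request:
apply_moves(
  commands=[0,0,0,-0.15,0,0,0,-0.3,0,0,0,-0.45,0,0,0,-0.6,0,0,0,-0.75,0,0,0,-0.9,0,0,0,-1.05,0,0,0,-1.2],
)

```text
time_s: 6.35
tool_pos: [619.8, 141.6, 239.0]
orientation: [[0.228, -0.974, -0.004], [-0.973, -0.228, 0.027], [-0.027, -0.002, -1.0]]
force: [0.1, -0.4, -0.7]
finger_gap: 85.3
```

Request:
apply_moves(
  commands=[0,0,0,-0.15,0,0,0,-0.3,0,0,0,-0.45,0,0,0,-0.6,0,0,0,-0.75,0,0,0,-0.9,0,0,0,-1.05,0,0,0,-1.2],
)

```text
time_s: 7.15
tool_pos: [620.3, 139.4, 239.7]
orientation: [[0.99, -0.14, -0.003], [-0.14, -0.99, 0.026], [-0.006, -0.025, -1.0]]
force: [-0.0, 0.3, 0.1]
finger_gap: 85.3
```

```bash
python3 - <<'E'
from h import *
s=ctrl.get_state();print(s['time_s'],s['joints'].round(3),s['tool_pos'].round(1),s['orientation'].round(4))
E
```

```text
7.15 [ 0.208  0.348  0.318  1.538  0.026 -2.793] [620.3 139.4 239.7] [[ 0.9901 -0.1402 -0.0027]
 [-0.1401 -0.9898  0.0261]
 [-0.0063 -0.0255 -0.9997]]
```

Request:
apply_moves(
  commands=[0,0,0,-0.15,0,0,0,-0.3,0,0,0,-0.4,0,0,0,-0.47,0,0,0,-0.47],
)

```text
time_s: 7.65
tool_pos: [611.8, 170.1, 240.5]
orientation: [[0.964, 0.267, 0.006], [0.267, -0.964, 0.002], [0.006, -0.0, -1.0]]
force: [-0.3, -0.6, -0.2]
finger_gap: 85.3
```

```bash
python3 - <<'E'
from h import *
s=ctrl.get_state();print(s['time_s'],s['joints'].round(3),s['tool_pos'].round(1),s['orientation'].round(4))
E
```

```text
7.65 [ 0.271  0.343  0.313  1.535  0.    -3.141] [611.8 170.1 240.5] [[ 9.637e-01  2.669e-01  5.700e-03]
 [ 2.669e-01 -9.637e-01  1.800e-03]
 [ 6.000e-03 -2.000e-04 -1.000e+00]]
```

Request:
apply_moves(
  commands=[0,0.007,0.02,0.149,0,0.014,0.04,0.298,0,0.0216,0.06,0.447,0,0.0216,0.08,0.596,0,0.0216,0.09,0.745,0,0.0216,0.09,0.894,0,0.0216,0.09,1.043,0,0.0216,0.09,1.192],
)

```text
time_s: 8.45
tool_pos: [618.6, 147.3, 150.9]
orientation: [[0.597, -0.802, 0.006], [-0.802, -0.597, 0.001], [0.003, -0.006, -1.0]]
force: [0.0, 0.1, -0.1]
finger_gap: 85.1
```

Request:
apply_moves(
  commands=[0,0,0,0.149,0,0,0,0.298,0,0,0,0.447,0,0,0,0.596,0,0,0,0.745,0,0,0,0.894,0,0,0,1.043,0,0,0,1.192],
)

```text
time_s: 9.25
tool_pos: [619.2, 145.2, 151.4]
orientation: [[-0.531, -0.847, 0.007], [-0.847, 0.531, 0.001], [-0.004, -0.005, -1.0]]
force: [0.2, -0.7, 1.1]
finger_gap: 85.3
```

Request:
apply_moves(
  commands=[0,0,0,0.149,0,0,0,0.298,0,0,0,0.447,0,0,0,0.596,0,0,0,0.745,0,0,0,0.894,0,0,0,0.9,0,0,0,0.9],
)

```text
time_s: 10.05
tool_pos: [619.6, 143.8, 151.8]
orientation: [[-0.994, -0.111, 0.007], [-0.111, 0.994, 0.001], [-0.007, 0.0, -1.0]]
force: [0.4, 0.2, 0.6]
finger_gap: 85.5
```

```bash
python3 - <<'E'
from h import *
p,d,ps=snap('wrist','w3');print(ps);s=ctrl.get_state();print(s['time_s'],s['joints'].round(3),s['qd'].round(3))
E
```

```text
(array([619.55203136, 143.78232063, 151.77393949]), array([[-9.93755373e-01, -1.11346867e-01,  7.22036217e-03],
       [-1.11343529e-01,  9.93781602e-01,  8.63859053e-04],
       [-7.27165108e-03,  5.45239680e-05, -9.99973560e-01]]))
10.1 [ 2.290e-01  3.360e-01  1.090e-01  1.337e+00 -1.000e-03  1.170e-01] [ 0.009  0.001 -0.002 -0.001  0.001  0.01 ]
```

View pics/w3.png

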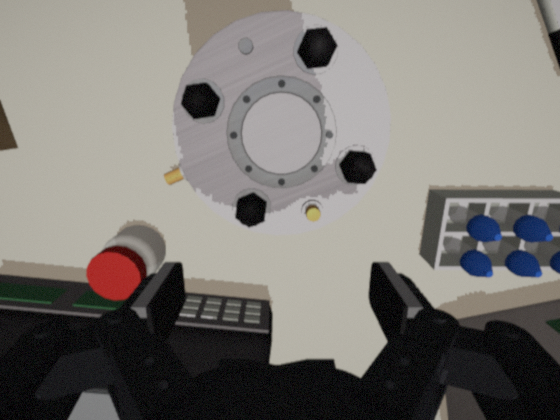

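The view is turned half round: nut1 is at (357,166), nut2 (317,47), nut3 (200,100), nut4 (251,209) and the vent at (313,212).

```bash
python3 - <<'E'
from nuts import *
nuts('w3',[(357,166),(317,47),(200,100),(251,209)])
E
```

```text
1 [580.8 203.8] flat yaw 1.3 1.6 conf 0.70 area 533 8 [33. 10. 29. 31. 35. 50. 29. 31.] [11.2  5.5 12.3 12.2 13.4  4.3 11.9 12.3]
2 [499.9 159.3] flat yaw 11.8 11.7 conf 0.82 area 501 7 [42. 44. 22. 42. 42. 41. 41.] [12.7 11.2  4.3 12.4 12.2 15.6 12.7]
3 [544.5  78.4] flat yaw 14.8 15.2 conf 0.79 area 519 8 [48. 47. 17. 43. 45. 55. 37. 43.] [13.7 11.2  3.  14.2 12.   7.4  6.9 13.8]
4 [625.2 123. ] flat yaw 28.7 28.9 conf 0.71 area 529 7 [60. 59. 58. 59.  2. 37. 57.] [11.6 16.6 13.  12.2 12.7  4.2 12.3]
holder [562.61 141.11] 28.86 res [ 0.13  0.22 -0.24  0.08 -0.02 -0.28  0.13 -0.02]
fit nut 1 [580.7 203.5]
fit nut 2 [500.2 159.2]
fit nut 3 [544.5  78.7]
fit nut 4 [625.1 123. ]
```

Request:
apply_moves(
  commands=[0.011,-0.042,-0.02,0,0.022,-0.085,-0.03,-0.01,0.033,-0.13,-0.03,-0.02,0.045,-0.178,-0.03,-0.03,0.057,-0.226,-0.03,-0.035,0.069,-0.274,-0.03,-0.035,0.08,-0.318,-0.03,-0.035,0.0837,-0.3305,-0.03,-0.035],
)

```text
time_s: 10.9
tool_pos: [571.9, -198.1, 181.0]
orientation: [[-0.99, -0.144, 0.007], [-0.144, 0.99, -0.0], [-0.007, -0.001, -1.0]]
force: [0.1, -0.2, -0.0]
finger_gap: 85.7
```

```bash
python3 - <<'E'
from h import *
p,d,ps=snap('wrist','w4');print(ps);s=ctrl.get_state();print(s['time_s'],s['joints'].round(3),s['qd'].round(3),s['force'],s['wrist_torque'])
E
```

```text
(array([ 571.93377801, -198.10409429,  181.03036837]), array([[-9.89615110e-01, -1.43571845e-01,  7.00430449e-03],
       [-1.43577326e-01,  9.89639061e-01, -2.83433327e-04],
       [-6.89104027e-03, -1.28614921e-03, -9.99975429e-01]]))
10.95 [-0.334  0.274  0.09   1.38   0.002 -0.478] [ 0.064 -0.007 -0.01   0.003  0.021  0.062] [-1.13133697 -1.17089079 -1.5018928 ] [-0.06654013 -0.01044625 -0.00362824]
```

View pics/w4.png

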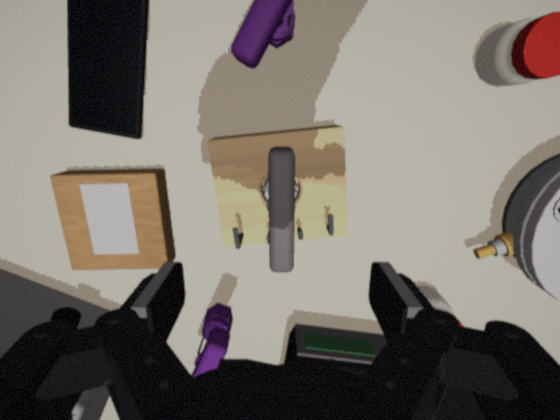

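The grey handle runs from (281,150) to (282,270). It is upright in the hole and lies between the fingers.

```bash
cat > wr.py <<'E'
from h import *
def go(fn,box):
    X,ps=cloud(fn);u0,u1,v0,v1=box
    m=np.abs(X[...,2]-121)<8;k=np.zeros_like(m);k[v0:v1,u0:u1]=1;m&=k
    P=X[m][:,:2].astype(np.float32);print(cv2.minAreaRect(P))
    m=m.astype(np.uint8);c=max(cv2.findContours(m,0,2)[0],key=cv2.contourArea)
    l=cv2.fitLine(P,cv2.DIST_L2,0,.01,.01).ravel();print('yaw',np.degrees(np.arctan2(l[1],l[0])),'mid',l[2:])
    Q=X[m>0];print('z fit',np.linalg.lstsq(np.c_[Q[:,:2]-Q[:,:2].mean(0),np.ones(len(Q))],Q[:,2],rcond=None)[0])
go('w1',(250,310,55,195));go('w4',(255,310,140,280))
X,ps=cloud('w4');m=(abs(X[...,2]-45)<3);m[:,:200]=0;m[:,360:]=0;m[260:]=0;m[:115]=0;m=cv2.morphologyEx(m.astype(np.uint8),cv2.MORPH_OPEN,np.ones((3,3)))
print('stand',cv2.minAreaRect(X[m>0][:,:2].astype(np.float32)))
E
python3 wr.py
```

```text
((575.0731201171875, -194.3159637451172), (99.63736724853516, 20.01833152770996), 8.424432754516602)
yaw 8.391924 mid [ 578.2995  -193.83723]
z fit [ 2.24310843e-04 -3.49191819e-03  1.20892921e+02]
((572.1737060546875, -194.31448364257812), (98.41848754882812, 19.997751235961914), 8.438108444213867)
yaw 8.419626 mid [ 568.85803 -194.90198]
z fit [3.06429613e-03 7.24601290e-03 1.20817630e+02]
stand ((572.179443359375, -194.34422302246094), (110.31008911132812, 130.2993927001953), 13.897933006286621)
```

```bash
python3 - <<'E'
from h import *
for fn,rng in [('w1',((58,80),(175,197))),('w4',((138,160),(260,285)))]:
    im=cv2.imread(f'pics/{fn}.png').astype(int);q=np.load(f'pics/{fn}_ps.npz');ps=(q['p'],q['R'])
    for a,b in rng:
        mid=(a+b)//2
        u0=278 if fn=='w1' and a<100 else (280 if fn=='w1' else 282)
        pr=im[a:b,u0-4:u0+5].mean((1,2)).round(0).astype(int);print(fn,a,pr)
        for v in (a,b): print(v,onz('wrist',u0,v,122,ps).round(1))
E
```

```text
w1 58 [176 176 176 176 176 172 155 118  98 101 109 114 119 122 123 123 123 124
 123 123 123 123]
58 [ 628.9 -187.8  122. ]
80 [ 612.9 -189.6  122. ]
w1 175 [122 122 122 121 122 121 119 113 103  95 101 122 133 136 135 136 135 136
 136 137 136 137]
175 [ 536.1 -200.2  122. ]
197 [ 516.3 -202.6  122. ]
w4 138 [121 122 121 120 121 121 120 114  87  52  42  44  53  59  66  71  75  78
  80  82  83  83]
138 [ 515.6 -202.2  122. ]
160 [ 531.  -199.9  122. ]
w4 260 [115 114 115 114 114 114 113 114 113 111 106 112 144 168 176 178 177 178
 178 178 177 178 178 178 177]
260 [ 609.7 -188.2  122. ]
285 [ 632.  -184.9  122. ]
```

Request:
apply_moves(
  commands=[-0.045,0.002,0,0,-0.0763,0.0039,0,0,-0.0763,0.0039,0,0,-0.0763,0.0039,0,0],
)

```text
time_s: 11.35
tool_pos: [647.1, -181.9, 180.7]
orientation: [[-0.989, -0.146, 0.005], [-0.146, 0.989, 0.0], [-0.005, -0.001, -1.0]]
force: [-0.2, 0.4, 0.7]
finger_gap: 85.6
```

```bash
python3 - <<'E'
from h import *
p,d,ps=snap('wrist','w5');print(ps);s=ctrl.get_state();print(s['time_s'],s['qd'].round(3),s['force'],s['wrist_torque'])
im=cv2.cvtColor(p,cv2.COLOR_RGB2BGR)
print([proj('wrist',(574.3+a*.989,-194.1+a*.146,122),ps) for a in (-50,0,50)])
X,_=cloud('w5')
m=np.abs(X[...,2]-121)<8;m[:30]=0;m[190:]=0;m[:,:250]=0;m[:,310:]=0
vs=np.where(m.any(1))[0];us=np.where(m.any(0))[0];print(vs.min(),vs.max(),us.min(),us.max());u=int(np.median(np.where(m)[1]))
for a,b in ((vs.min()-8,vs.min()+8),(vs.max()-8,vs.max()+8)):
    print(a,im[a:b,u-4:u+5].mean((1,2)).round(0).astype(int))
    for v in (a,b): print(onz('wrist',u,v,119,ps))
for v in range(vs.min()+15,vs.max()-10,20): 
    r=np.where(m[v])[0];print(v,r.min(),r.max())
E
```

```text
(array([ 647.08340293, -181.9434714 ,  180.73534422]), array([[-9.89317351e-01, -1.45676669e-01,  5.43027228e-03],
       [-1.45677890e-01,  9.89332059e-01,  1.72184461e-04],
       [-5.39742572e-03, -6.20725533e-04, -9.99985241e-01]]))
11.4 [-0.01  -0.021 -0.01   0.001 -0.     0.002] [ 0.13034597 -0.37634675 -0.04750168] [ 0.05319004  0.00169089 -0.01331475]
[(np.float64(273.76167719401906), np.float64(30.947103657447514)), (np.float64(274.09665363669245), np.float64(112.31905432418127)), (np.float64(274.38887101553956), np.float64(183.30404044959215))]
31 180 260 289
23 [139 138 140 138 139 140 139 134 114  86  74  75  78  81  86  88]
[ 519.58114272 -201.37142164  119.        ]
[ 528.76719404 -200.0476986   119.        ]
172 [ 85  84  85  84  81  77  72  73 110 163 183 187 187 187 187 187]
[ 615.93607189 -187.48653958  119.        ]
[ 627.92999571 -185.75819813  119.        ]
46 260 289
66 260 289
86 260 288
106 261 288
126 261 288
146 261 288
166 262 288
```

View pics/w5.png

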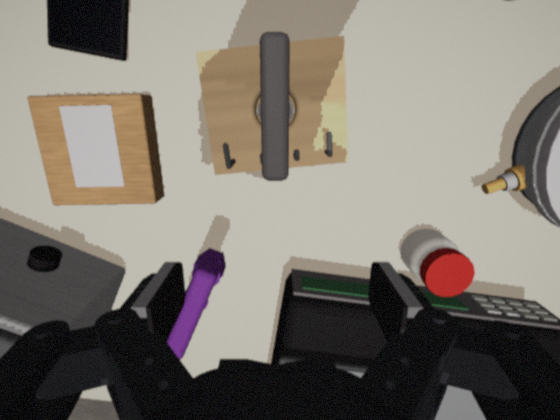

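Request:
apply_moves(
  commands=[0.045,-0.001,0,0,0.0748,-0.0014,0,0,0.0748,-0.0014,0.01,0,0.0748,-0.0014,0.045,0,0.0748,-0.0014,0.075,0,0.0748,-0.0014,0.0843,0,0.0748,-0.0014,0.0843,0],
)

```text
time_s: 12.1
tool_pos: [572.2, -193.9, 95.3]
orientation: [[-0.989, -0.145, 0.003], [-0.145, 0.989, 0.001], [-0.003, 0.0, -1.0]]
force: [1.1, 0.1, -0.2]
finger_gap: 84.8
```

```bash
python3 - <<'E'
from h import *
s=ctrl.get_state();print(s['time_s'],s['tool_pos'],s['qd'].round(3),s['force'],s['wrist_torque'])
E
```

```text
12.1 [ 572.18675822 -193.91014287   95.34492585] [-0.001 -0.016  0.062  0.025 -0.001  0.   ] [ 1.12501201  0.12025083 -0.16304185] [ 0.0206727   0.04751636 -0.01577753]
```

Request:
apply_moves(
  commands=[-0.0011,0.0001,-0.001,0,-0.0011,0.0001,-0.001,0,-0.0011,0.0001,-0.001,0,-0.0011,0.0001,-0.001,0,-0.0011,0.0001,-0.001,0],
  grip=0,
  grip_force=80,
)

```text
time_s: 12.6
tool_pos: [573.5, -193.8, 96.8]
orientation: [[-0.989, -0.145, 0.004], [-0.145, 0.989, 0.001], [-0.004, 0.0, -1.0]]
force: [-0.4, -0.6, -0.0]
finger_gap: 12.3
```

```bash
python3 - <<'E'
from h import *
s=ctrl.get_state();print(s['time_s'],s['tool_pos'],s['qd'].round(3),s['force'],s['wrist_torque'],s['finger_gap'])
E
```

```text
12.6 [ 573.53402282 -193.75040374   96.84436994] [-0.001  0.    -0.006 -0.002  0.     0.002] [-0.44972026 -0.56917931 -0.0075118 ] [ 0.05245747 -0.02810036  0.01974154] 12.281970146269142
```

```bash
python3 - <<'E'
from h import *
p,d,ps=snap('wrist','w6');s=ctrl.get_state();print(s['finger_gap'],s['time_s'])
E
```

```text
4.73608781360025 12.65
```

View pics/w6.png

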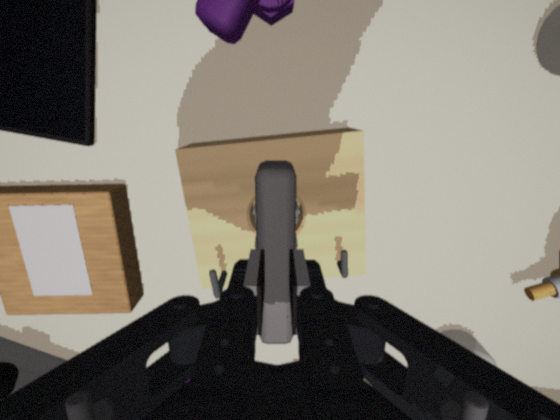

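Request:
apply_moves(
  commands=[0,0,0,0,0,0,0,0],
)

```text
time_s: 12.85
tool_pos: [573.4, -193.8, 96.7]
orientation: [[-0.989, -0.145, 0.004], [-0.145, 0.989, 0.001], [-0.004, 0.0, -1.0]]
force: [0.8, 0.1, 0.1]
finger_gap: -0.0
```

```bash
python3 - <<'E'
from h import *
p,d,ps=snap('wrist','w7');s=ctrl.get_state();print(s)
im=cv2.imread('pics/w7.png');cv2.imwrite('pics/w7c.png',cv2.resize(cv2.convertScaleAbs(im[150:400,170:400],alpha=2),None,fx=2.4,fy=2.4))
E
```

```text
{'time_s': 12.9, 'joints': array([-0.32684758,  0.29300754, -0.07001333,  1.20439894,  0.00192138,
       -0.47265166]), 'qd': array([ 0.00032249,  0.00045542, -0.00193392, -0.00074816,  0.00140778,
       -0.00050883]), 'effort': array([ 2.31714199e-03, -5.37681985e+01,  3.47480643e+01, -3.13406624e-02,
        6.02639193e-03, -1.47474555e-06]), 'tool_pos': array([ 573.39474853, -193.73202361,   96.68554732]), 'orientation': array([[-9.89381529e-01, -1.45291562e-01,  3.81461362e-03],
       [-1.45289803e-01,  9.89388868e-01,  7.35601724e-04],
       [-3.88101298e-03,  1.73566296e-04, -9.99992454e-01]]), 'force': array([ 0.28151037,  0.35224786, -0.09454569]), 'wrist_torque': array([ 0.02828732, -0.04930112,  0.02852071]), 'finger_gap': 0.06702595847781376}
```

View pics/w7c.png

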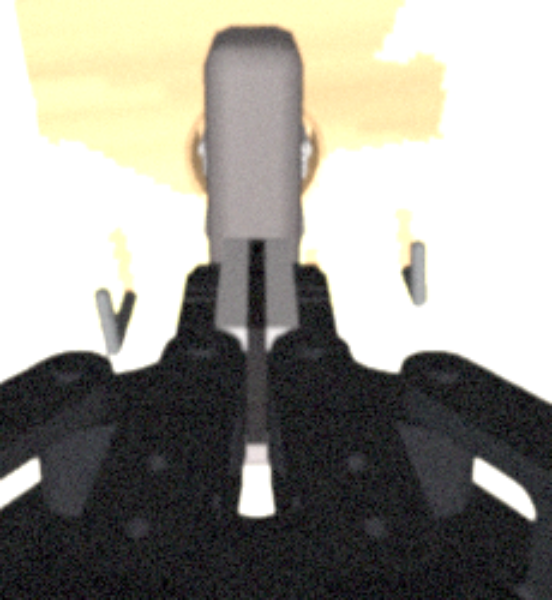

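```bash
python3 - <<'E'
from h import *
for fn in('w6','w7'):
    X,ps=cloud(fn)
    for v in range(155,350,8): print(v,X[v,276].round(0), X[v,255].round(0))
E
```

```text
155 [ 529. -200.   45.] [ 531. -215.   43.]
163 [ 524. -201.  109.] [ 536. -214.   45.]
171 [ 525. -201.  121.] [ 542. -214.   44.]
179 [ 529. -200.  121.] [ 531. -210.  118.]
187 [ 533. -200.  122.] [ 535. -210.  117.]
195 [ 537. -199.  122.] [ 539. -209.  117.]
203 [ 540. -199.  122.] [ 543. -209.  117.]
211 [ 544. -198.  122.] [ 571. -210.   44.]
219 [ 548. -198.  121.] [ 577. -209.   45.]
227 [ 553. -197.  121.] [ 586. -208.   38.]
235 [ 556. -196.  122.] [ 591. -208.   43.]
243 [ 561. -196.  122.] [ 575. -206.   92.]
251 [ 565. -195.  122.] [ 563. -205.  129.]
259 [ 569. -194.  121.] [ 563. -205.  137.]
267 [ 574. -194.  122.] [ 563. -204.  145.]
275 [ 578. -193.  122.] [ 562. -204.  152.]
283 [ 582. -193.  123.] [ 562. -204.  159.]
291 [ 588. -192.  121.] [ 565. -203.  159.]
299 [ 592. -191.  122.] [ 567. -203.  163.]
307 [ 596. -191.  123.] [ 567. -202.  167.]
315 [ 602. -190.  122.] [ 569. -202.  168.]
323 [ 607. -189.  122.] [ 573. -202.  168.]
331 [ 611. -188.  122.] [ 577. -201.  168.]
339 [ 617. -188.  122.] [ 580. -201.  168.]
347 [ 728. -172.   -1.] [ 584. -200.  167.]

[... 399 characters left out ...]
 [ 552. -197.  122.] [ 586. -208.   37.]
235 [ 556. -196.  122.] [ 590. -208.   45.]
243 [ 560. -196.  122.] [ 575. -206.   93.]
251 [ 561. -196.  129.] [ 603. -206.   44.]
259 [ 562. -196.  137.] [ 566. -205.  130.]
267 [ 561. -196.  145.] [ 567. -204.  137.]
275 [ 561. -196.  152.] [ 566. -204.  146.]
283 [ 561. -196.  158.] [ 567. -204.  150.]
291 [ 563. -195.  160.] [ 560. -203.  167.]
299 [ 567. -195.  160.] [ 562. -203.  170.]
307 [ 571. -194.  159.] [ 562. -203.  174.]
315 [ 574. -194.  160.] [ 562. -202.  179.]
323 [ 578. -193.  159.] [ 556. -202.  190.]
331 [ 581. -193.  161.] [ 556. -202.  193.]
339 [ 617. -188.  121.] [ 556. -202.  196.]
347 [ 728. -172.   -1.] [ 556. -202.  199.]
```

```bash
python3 - <<'E'
from h import *
M=ctrl.camera_info('wrist')['mount']
for fn,cols in (('w5',(172,383,165,390)),('w7',(262,272,282,290,250))):
    X,ps=cloud(fn);p,R=ps;T=(X-p)@R
    for c in cols: print(fn,c,[tuple(T[v,c].round(0)) for v in range(235,340,8)])
print(proj('wrist',np.array([573.39,-193.73,96.69])+np.array([0,0,-8]),ps))
E
```

```text
w5 172 [(np.float64(-66.0), np.float64(-124.0), np.float64(181.0)), (np.float64(-77.0), np.float64(-126.0), np.float64(183.0)), (np.float64(-87.0), np.float64(-127.0), np.float64(182.0)), (np.float64(-98.0), np.float64(-128.0), np.float64(182.0)), (np.float64(12.0), np.float64(-44.0), np.float64(-48.0)), (np.float64(11.0), np.float64(-43.0), np.float64(-53.0)), (np.float64(8.0), np.float64(-43.0), np.float64(-54.0)), (np.float64(5.0), np.float64(-43.0), np.float64(-55.0)), (np.float64(2.0), np.float64(-43.0), np.float64(-56.0)), (np.float64(-2.0), np.float64(-43.0), np.float64(-57.0)), (np.float64(-5.0), np.float64(-43.0), np.float64(-58.0)), (np.float64(-7.0), np.float64(-42.0), np.float64(-59.0)), (np.float64(-115.0), np.float64(-94.0), np.float64(72.0)), (np.float64(-122.0), np.float64(-95.0), np.float64(70.0))]
w5 383 [(np.float64(-67.0), np.float64(127.0), np.float64(181.0)), (np.float64(-77.0), np.float64(128.0), np.float64(181.0)), (np.float64(-87.0), np.float64(128.0), np.float64(180.0)), (np.float64(-98.0), np.float64(130.0), np.float64(182.0)), (np.float64(13.0), np.float64
[... 5532 characters left out ...]
52.0)), (np.float64(-34.0), np.float64(-20.0), np.float64(53.0)), (np.float64(8.0), np.float64(-12.0), np.float64(-40.0)), (np.float64(8.0), np.float64(-11.0), np.float64(-47.0)), (np.float64(8.0), np.float64(-11.0), np.float64(-54.0)), (np.float64(15.0), np.float64(-9.0), np.float64(-71.0)), (np.float64(13.0), np.float64(-9.0), np.float64(-73.0)), (np.float64(13.0), np.float64(-9.0), np.float64(-78.0)), (np.float64(13.0), np.float64(-8.0), np.float64(-82.0)), (np.float64(18.0), np.float64(-7.0), np.float64(-92.0)), (np.float64(18.0), np.float64(-7.0), np.float64(-96.0)), (np.float64(18.0), np.float64(-7.0), np.float64(-100.0))]
(np.float64(276.3473494092924), np.float64(240.73824715850446))
```

The fingers shut with nothing between them. The picture shows the fingertips at about z 126, just above the handle top at 122, so they stand about 30 mm behind the stated TCP. I open again, go 38 mm lower and regrip.

Request:
apply_moves(
  commands=[0,0,0,0,0,0,0,0,0,0,0,0,0,0,0,0,0,0,0,0],
  grip=0.7,
)

```text
time_s: 13.4
tool_pos: [573.4, -193.7, 96.7]
orientation: [[-0.989, -0.145, 0.004], [-0.145, 0.989, 0.001], [-0.004, 0.0, -1.0]]
force: [0.3, 1.0, -0.9]
finger_gap: 59.6
```

Request:
apply_moves(
  commands=[0,0,0.015,0,0,0,0.03,0,0,0,0.038,0,0,0,0.038,0],
)

```text
time_s: 13.8
tool_pos: [572.6, -193.4, 57.4]
orientation: [[-0.989, -0.145, 0.002], [-0.145, 0.989, 0.002], [-0.002, 0.001, -1.0]]
force: [0.3, 0.4, -0.1]
finger_gap: 59.7
```

```bash
python3 - <<'E'
from h import *
s=ctrl.get_state();print(s['time_s'],s['tool_pos'],s['force'],s['wrist_torque'],s['finger_gap'])
E
```

```text
13.8 [ 572.64865118 -193.3879095    57.36309067] [ 0.31855042  0.4494185  -0.09047019] [-0.04051449 -0.00515304  0.00637877] 59.749219216304304
```

Request:
apply_moves(
  commands=[-0.0006,-0.0008,-0.001,0,-0.0006,-0.0008,-0.001,0,-0.0006,-0.0008,-0.001,0,-0.0006,-0.0008,-0.001,0,-0.0006,-0.0008,-0.001,0,-0.0006,-0.0008,-0.001,0],
  grip=0,
  grip_force=80,
)

```text
time_s: 14.4
tool_pos: [574.0, -194.3, 59.3]
orientation: [[-0.989, -0.145, 0.003], [-0.145, 0.989, 0.001], [-0.003, 0.001, -1.0]]
force: [-0.5, 0.6, 5.7]
finger_gap: 19.2
```

```bash
python3 - <<'E'
from h import *
p,d,ps=snap('wrist','w8');s=ctrl.get_state();print(s['time_s'],s['tool_pos'],s['orientation'].round(4),s['force'],s['wrist_torque'],s['finger_gap'])
E
```

```text
14.45 [ 573.98008799 -194.29592385   59.31601832] [[-9.894e-01 -1.453e-01  3.200e-03]
 [-1.453e-01  9.894e-01  1.000e-03]
 [-3.300e-03  5.000e-04 -1.000e+00]] [-0.316498    0.48007854  6.03532107] [ 0.00092812 -0.02197609 -0.01841604] 19.043414824497887
```

View pics/w8.png

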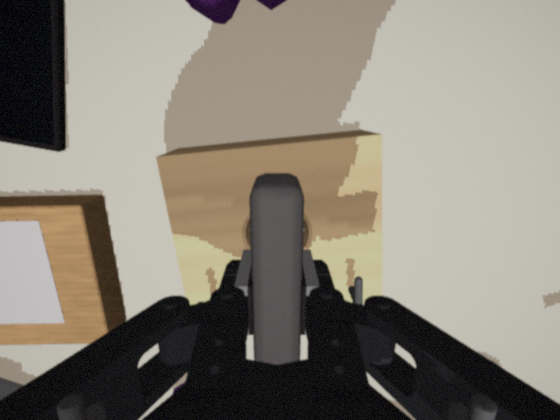

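Gripped: the gap is 19 mm and the handle is between the pads. Now I lift and head for nut 1.

Request:
apply_moves(
  commands=[0,0,-0.03,0,0,0,-0.07,0,-0.005,0.03,-0.09,0,-0.013,0.078,-0.09,0.03,-0.021,0.126,-0.09,0.06,-0.029,0.174,-0.09,0.09,-0.037,0.222,-0.09,0.12,-0.045,0.27,-0.09,0.127],
)

```text
time_s: 15.25
tool_pos: [578.1, 81.0, 148.8]
orientation: [[-1.0, -0.018, 0.002], [-0.018, 1.0, 0.001], [-0.002, 0.001, -1.0]]
force: [1.0, -0.3, -2.1]
finger_gap: 18.9
```

```bash
cat > st.py <<'E'
from h import *
import sys
def rd(n=0):
    S=[ctrl.get_state()]
    for _ in range(n): ctrl.get_image('top');S.append(ctrl.get_state())
    s=S[-1];R=s['orientation']
    print('t %.2f'%s['time_s'],'pos',s['tool_pos'].round(2),'yaw %.2f'%(np.degrees(np.arctan2(R[1,0],R[0,0]))%360),'z',R[:,2].round(4),'j6 %.2f'%s['joints'][5],'gap %.1f'%s['finger_gap'])
    F=np.array([x['force'] for x in S]);T=np.array([x['wrist_torque'] for x in S])
    print('F',F.mean(0).round(2),'T',T.mean(0).round(4),'Tz',T[:,2].round(3))
    return s
def to(x,y,z=None,yaw=None):
    s=ctrl.get_state();R=s['orientation'];p=s['tool_pos']
    d=R.T@(np.array([x,y,p[2] if z is None else z])-p)
    y0=np.degrees(np.arctan2(R[1,0],R[0,0]))%360
    print('move m',(d/1000).round(4),'spin',None if yaw is None else np.radians(y0-yaw).round(4))
E
python3 - <<'E'
from st import *
rd();to(581.4,203.5,150,181.1)
E
```

```text
t 15.25 pos [578.14  81.03 148.84] yaw 181.02 z [ 1.8e-03  7.0e-04 -1.0e+00] j6 0.12 gap 18.9
F [ 1.05 -0.33 -2.11] T [-0.049  -0.0884  0.0097] Tz [0.01]
move m [-0.0054  0.1224 -0.0011] spin -0.0014
```

Request:
apply_moves(
  commands=[-0.003,0.046,-0.001,0,-0.005,0.09,-0.001,0,-0.0054,0.118,-0.001,0,-0.0054,0.1224,-0.001,0,-0.0054,0.1224,-0.001,0],
)

```text
time_s: 15.75
tool_pos: [580.7, 204.1, 148.9]
orientation: [[-1.0, -0.02, 0.0], [-0.02, 1.0, -0.0], [-0.0, -0.0, -1.0]]
force: [0.2, -0.0, -2.2]
finger_gap: 18.8
```

```bash
python3 - <<'E'
from st import *
rd(1);to(581.4,203.5,120,181.1)
p,d,ps=snap('wrist','w9')
E
```

```text
t 15.80 pos [580.91 203.18 149.16] yaw 181.05 z [ 4.e-04 -3.e-04 -1.e+00] j6 0.32 gap 19.3
F [ 0.39  0.04 -2.03] T [-0.0261  0.0004  0.0445] Tz [0.059 0.03 ]
move m [-0.0005  0.0003  0.0292] spin -0.0009
```

View pics/w9.png

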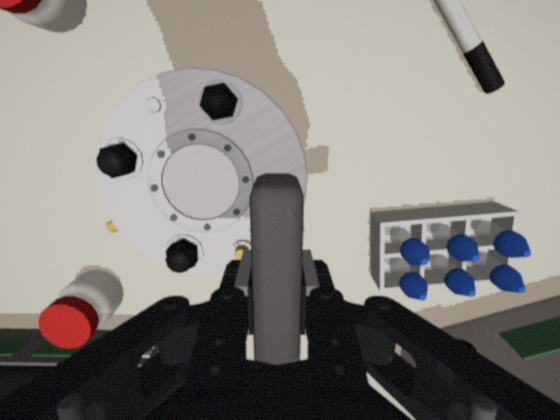

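Request:
apply_moves(
  commands=[-0.0005,0.0003,0.004,0,-0.0005,0.0003,0.012,0,-0.0005,0.0003,0.02,0,-0.0005,0.0003,0.028,0,-0.0005,0.0003,0.033,0],
)

```text
time_s: 16.35
tool_pos: [581.2, 202.6, 115.2]
orientation: [[-1.0, -0.017, -0.0], [-0.017, 1.0, -0.0], [0.0, -0.0, -1.0]]
force: [-1.7, 0.6, 14.3]
finger_gap: 19.1
```

```bash
python3 - <<'E'
from st import *
rd(1);to(581.4,203.5,115.5,181.1)
E
```

```text
t 16.40 pos [581.43 202.79 115.67] yaw 180.98 z [ 5.e-04 -0.e+00 -1.e+00] j6 0.32 gap 19.0
F [-1.13  0.64  6.37] T [0.2752 0.2701 0.0004] Tz [ 0.028 -0.028]
move m [0.     0.0007 0.0002] spin -0.0021
```

Request:
apply_moves(
  commands=[0,0.0003,-0.0012,0.1,0,0.0003,-0.0012,0.2,0,0.0003,-0.0012,0.3,0,0.0003,-0.0012,0.33],
)

```text
time_s: 16.8
tool_pos: [581.2, 203.4, 116.4]
orientation: [[-0.951, 0.31, -0.0], [0.31, 0.951, 0.001], [0.0, 0.001, -1.0]]
force: [-1.0, 1.7, -2.1]
finger_gap: 19.1
```

```bash
python3 - <<'E'
from st import *
rd(4)
E
```

```text
t 17.00 pos [581.19 203.45 116.47] yaw 162.14 z [-1.e-04  5.e-04 -1.e+00] j6 0.65 gap 19.2
F [-0.85  2.08 -2.54] T [0.6081 0.1301 0.09  ] Tz [0.083 0.084 0.026 0.109 0.147]
```

```bash
cat >> st.py <<'E'
_rd=rd
def rd(n=0):
    S=[ctrl.get_state()]
    for _ in range(n): ctrl.get_image('top');S.append(ctrl.get_state())
    s=S[-1];R=s['orientation']
    print('t %.2f'%s['time_s'],'pos',s['tool_pos'].round(2),'yaw %.2f'%(np.degrees(np.arctan2(R[1,0],R[0,0]))%360),'z',R[:,2].round(4),'j6 %.2f'%s['joints'][5],'gap %.1f'%s['finger_gap'])
    F=np.array([x['force'] for x in S]);T=np.array([x['wrist_torque'] for x in S]);E=np.array([x['effort'] for x in S])
    Y=[np.degrees(np.arctan2(x['orientation'][1,0],x['orientation'][0,0]))%360 for x in S]
    print('F',F.mean(0).round(2),'T',T.mean(0).round(4),'Tz',T[:,2].round(3),'E6',E[:,5].round(4),'E1',E[:,0].round(2),'yaw',np.round(Y,2))
    return s
E
python3 - <<'E'
from st import *
rd(1)
E
```

```text
t 17.05 pos [581.2  203.43 116.49] yaw 162.14 z [-1.e-04  5.e-04 -1.e+00] j6 0.65 gap 19.2
F [-0.58  2.71 -3.3 ] T [0.7456 0.1315 0.1105] Tz [0.147 0.074] E6 [0.105  0.0867] E1 [-1.66 -1.76] yaw [162.14 162.14]
```

Request:
apply_moves(
  commands=[0,0,0,0.1,0,0,0,0.2,0,0,0,0.27,0,0,0,0.27],
)

```text
time_s: 17.45
tool_pos: [581.2, 203.5, 116.4]
orientation: [[-0.836, 0.549, -0.0], [0.549, 0.836, 0.001], [0.0, 0.0, -1.0]]
force: [-0.3, 2.3, -2.4]
finger_gap: 19.4
```

```bash
python3 - <<'E'
from st import *
rd(5)
E
```

```text
t 17.70 pos [581.26 203.51 116.46] yaw 146.73 z [-1.e-04  6.e-04 -1.e+00] j6 0.92 gap 19.1
F [-0.35  2.23 -2.06] T [0.6469 0.0956 0.1406] Tz [0.151 0.172 0.076 0.145 0.155 0.144] E6 [0.6496 0.3179 0.1875 0.1493 0.1411 0.1413] E1 [-1.43 -1.45 -1.47 -1.5  -1.52 -1.55] yaw [146.7  146.79 146.79 146.77 146.75 146.73]
```

Request:
apply_moves(
  commands=[0,0,0,0.08,0,0,0,0.16,0,0,0,0.215,0,0,0,0.215,0,0,0,0.215],
)

```text
time_s: 18.2
tool_pos: [581.3, 203.5, 116.5]
orientation: [[-0.701, 0.713, -0.0], [0.713, 0.701, 0.001], [0.001, 0.0, -1.0]]
force: [-1.0, 2.9, -2.1]
finger_gap: 19.0
```

```bash
python3 - <<'E'
from st import *
rd(3)
E
```

```text
t 18.35 pos [581.25 203.53 116.43] yaw 134.46 z [-1.e-04  7.e-04 -1.e+00] j6 1.13 gap 19.3
F [-0.21  2.4  -2.  ] T [0.6165 0.0662 0.1901] Tz [0.229 0.159 0.179 0.194] E6 [0.2355 0.2058 0.1997 0.2002] E1 [-1.54 -1.55 -1.55 -1.56] yaw [134.51 134.5  134.48 134.46]
```

Nut 1 is at 0.200 N m; the j6 effort settles there and agrees with the mean wrist torque. I unwind, lift and cross to nut 3.

Request:
apply_moves(
  commands=[0,0,0,-0.15,0,0,0,-0.306,0,0,0,-0.306,0,0,-0.012,-0.306,0,0,-0.03,-0.306,-0.012,-0.022,-0.037,-0.25,-0.034,-0.061,-0.037,-0.15,-0.056,-0.1,-0.037,-0.02],
)

```text
time_s: 19.15
tool_pos: [549.1, 92.4, 154.6]
orientation: [[-0.71, 0.704, 0.001], [0.704, 0.71, -0.0], [-0.001, 0.001, -1.0]]
force: [-0.1, -0.2, -2.2]
finger_gap: 19.1
```

```bash
python3 - <<'E'
from st import *
rd();to(545,78.4,150,134.6)
E
```

```text
t 19.15 pos [549.11  92.42 154.58] yaw 135.26 z [ 1.4e-03 -3.0e-04 -1.0e+00] j6 0.95 gap 19.1
F [-0.07 -0.24 -2.19] T [-0.0546  0.0125 -0.0535] Tz [-0.053] E6 [-0.7784] E1 [7.02] yaw [135.26]
move m [-0.0069 -0.0129  0.0046] spin 0.0114
```

Request:
apply_moves(
  commands=[-0.0069,-0.0129,0.003,0.011,-0.0069,-0.0129,0.003,0.011,-0.0069,-0.0129,0.003,0.011],
)

```text
time_s: 19.45
tool_pos: [545.4, 78.5, 152.3]
orientation: [[-0.702, 0.712, 0.002], [0.712, 0.702, 0.0], [-0.002, 0.002, -1.0]]
force: [-0.6, 0.5, -1.9]
finger_gap: 19.1
```

```bash
python3 - <<'E'
from st import *
p,d,ps=snap('wrist','w10')
rd();to(545,78.4,116,134.6)
print([tuple(np.round(proj('wrist',(x,y,75),ps))) for x,y in [(580.7,203.5),(500.2,159.2),(544.5,78.7),(625.1,123)]])
E
```

```text
t 19.50 pos [545.46  78.96 152.04] yaw 134.63 z [ 0.0021  0.     -1.    ] j6 0.94 gap 19.0
F [ 0.4   0.84 -1.87] T [-0.0014 -0.0415 -0.0344] Tz [-0.034] E6 [0.0081] E1 [-0.77] yaw [134.63]
move m [-0.     -0.0008  0.036 ] spin 0.0005
[(np.float64(427.0), np.float64(125.0)), (np.float64(311.0), np.float64(90.0)), (np.float64(277.0), np.float64(206.0)), (np.float64(383.0), np.float64(234.0))]
```

View pics/w10.png

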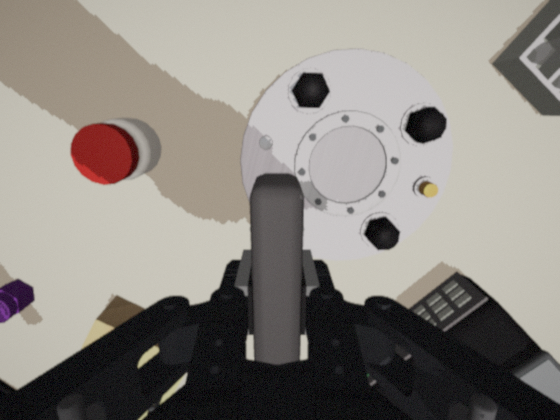

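Request:
apply_moves(
  commands=[0,-0.0005,0.006,0,0,-0.0008,0.014,0,0,-0.0008,0.022,0,0,-0.0008,0.031,0,0,-0.0008,0.036,0],
)

```text
time_s: 20.0
tool_pos: [544.9, 78.7, 115.0]
orientation: [[-0.703, 0.711, 0.002], [0.711, 0.703, 0.0], [-0.001, 0.001, -1.0]]
force: [-3.6, -0.2, 36.1]
finger_gap: 19.2
```

```bash
python3 - <<'E'
from st import *
rd(0);to(545,78.4,116.3,134.6)
from nuts import nuts
try: nuts('w10',[(427,125),(311,90),(311,90),(383,234)])
except Exception as e: print(e)
E
```

```text
t 20.00 pos [544.88  78.7  115.01] yaw 134.65 z [ 1.6e-03  1.0e-04 -1.0e+00] j6 0.93 gap 19.2
F [-3.64 -0.19 36.06] T [-0.1623  1.1439 -0.0926] Tz [-0.093] E6 [0.0039] E1 [-0.36] yaw [134.65]
move m [-0.0003 -0.0001 -0.0013] spin 0.0009
1 [580.8 203.8] flat yaw 33.6 35.2 conf 0.53 area 571 9 [ 5. 16. 43.  5. 37.  5.  6. 11. 48.] [12.9  7.   7.1 11.   5.  13.1 10.8 11.   7.5]
2 [500.2 159.4] flat yaw 11.6 10.5 conf 0.83 area 457 7 [38. 39. 42. 45.  8. 39. 40.] [13.5 11.9 11.9 13.1  2.4 11.  13.5]
3 [500.2 159.4] flat yaw 11.6 10.5 conf 0.83 area 457 7 [38. 39. 42. 45.  8. 39. 40.] [13.5 11.9 11.9 13.1  2.4 11.  13.5]
4 [625.5 123. ] flat yaw 28.3 27.0 conf 0.59 area 567 10 [57.  2. 50. 11. 42. 13. 46.  1. 45. 56.] [11.7 10.6  9.   6.4  5.5  4.5  8.1 12.8  6.4 11.5]
holder [551.68 161.39] 10.42 res [ -7.73 -11.13   2.03 -38.9  -14.6   51.5   20.3   -1.46]
fit nut 1 [588.6 214.9]
fit nut 2 [498.2 198.3]
fit nut 3 [514.8 107.9]
fit nut 4 [605.2 124.5]
```

Request:
apply_moves(
  commands=[0,0,-0.0013,0.08,0,0,-0.0013,0.2,0,0,-0.0013,0.32,0,0,-0.0013,0.42,0,0,-0.0013,0.42],
)

```text
time_s: 20.5
tool_pos: [545.3, 78.9, 116.2]
orientation: [[-0.352, 0.936, 0.002], [0.936, 0.352, 0.0], [-0.001, 0.002, -1.0]]
force: [0.9, 0.8, -3.2]
finger_gap: 19.3
```

```bash
python3 - <<'E'
from st import *
rd(4)
E
```

```text
t 20.70 pos [545.24  78.82 116.18] yaw 110.69 z [ 2.2e-03  3.0e-04 -1.0e+00] j6 1.35 gap 18.9
F [ 1.71  0.94 -3.33] T [ 0.237  -0.6991  0.1614] Tz [0.145 0.162 0.199 0.158 0.141] E6 [0.8519 0.3877 0.2033 0.1486 0.136 ] E1 [-0.35 -0.37 -0.4  -0.43 -0.46] yaw [110.6  110.73 110.74 110.72 110.69]
```

Request:
apply_moves(
  commands=[0,0,0,0.1,0,0,0,0.19,0,0,0,0.235,0,0,0,0.235,0,0,0,0.235],
)

```text
time_s: 21.2
tool_pos: [545.4, 78.9, 116.2]
orientation: [[-0.128, 0.992, 0.002], [0.992, 0.128, 0.0], [0.0, 0.002, -1.0]]
force: [2.0, 0.3, -2.5]
finger_gap: 19.1
```

```bash
python3 - <<'E'
from st import *
rd(2)
E
```

```text
t 21.30 pos [545.31  78.88 116.13] yaw 97.30 z [ 2.3e-03  3.0e-04 -1.0e+00] j6 1.59 gap 19.1
F [ 2.12  0.63 -2.55] T [ 0.1692 -0.6256  0.2288] Tz [0.22  0.215 0.252] E6 [0.2346 0.2105 0.2061] E1 [-0.39 -0.4  -0.4 ] yaw [97.34 97.32 97.3 ]
```

Request:
apply_moves(
  commands=[0,0,0,-0.15,0,0,0,-0.311,0,0,0,-0.311,0,0,-0.014,-0.311,0,0,-0.034,-0.311,0.022,-0.009,-0.037,-0.4,0.058,-0.023,-0.037,-0.52,0.0848,-0.0341,-0.037,-0.599],
)

```text
time_s: 22.1
tool_pos: [499.5, 159.4, 153.2]
orientation: [[-0.664, 0.747, 0.002], [0.747, 0.664, 0.0], [-0.001, 0.001, -1.0]]
force: [0.5, -0.1, -2.3]
finger_gap: 18.9
```

```bash
python3 - <<'E'
from st import *
rd();to(500.7,158.7,150,131.6)
E
```

```text
t 22.10 pos [499.53 159.41 153.19] yaw 131.63 z [ 1.6e-03  4.0e-04 -1.0e+00] j6 1.15 gap 18.9
F [ 0.48 -0.1  -2.3 ] T [-0.0533 -0.0785  0.0125] Tz [0.013] E6 [0.122] E1 [-3.92] yaw [131.63]
move m [-0.0013  0.0004  0.0032] spin 0.0005
```

Request:
apply_moves(
  commands=[-0.0013,0.0004,0.003,0,-0.0013,0.0004,0.005,0,-0.0013,0.0004,0.012,0,-0.0013,0.0004,0.02,0,-0.0013,0.0004,0.028,0,-0.0013,0.0004,0.034,0,-0.0013,0.0004,0.0372,0],
)

```text
time_s: 22.8
tool_pos: [500.6, 158.5, 115.1]
orientation: [[-0.664, 0.748, 0.001], [0.748, 0.664, 0.0], [-0.0, 0.001, -1.0]]
force: [-3.1, 0.7, 19.8]
finger_gap: 19.5
```

```bash
python3 - <<'E'
from st import *
rd();to(500.7,158.7,116.3,131.6)
E
```

```text
t 22.80 pos [500.65 158.49 115.12] yaw 131.59 z [ 7.e-04  5.e-04 -1.e+00] j6 1.15 gap 19.5
F [-3.08  0.7  19.83] T [0.025  0.607  0.0161] Tz [0.016] E6 [0.0039] E1 [-0.75] yaw [131.59]
move m [ 0.0001  0.0002 -0.0012] spin -0.0002
```

On nut 2. Turning clockwise.

Request:
apply_moves(
  commands=[0,0,-0.0013,0.08,0,0,-0.0013,0.2,0,0,-0.0013,0.32,0,0,-0.0013,0.42,0,0,-0.0013,0.42],
)

```text
time_s: 23.3
tool_pos: [500.9, 158.9, 116.4]
orientation: [[-0.301, 0.954, 0.001], [0.954, 0.301, 0.002], [0.001, 0.001, -1.0]]
force: [0.9, 2.7, -1.4]
finger_gap: 19.0
```

```bash
python3 - <<'E'
from st import *
rd(4)
E
```

```text
t 23.50 pos [500.86 158.84 116.44] yaw 107.63 z [ 0.001   0.0014 -1.    ] j6 1.57 gap 19.0
F [ 1.19  3.12 -2.42] T [ 0.8639 -0.2706  0.098 ] Tz [0.097 0.085 0.104 0.085 0.12 ] E6 [0.8118 0.3483 0.1637 0.1087 0.0958] E1 [-1.34 -1.43 -1.5  -1.58 -1.65] yaw [107.52 107.65 107.67 107.65 107.63]
```

Request:
apply_moves(
  commands=[0,0,0,0.1,0,0,0,0.22,0,0,0,0.33,0,0,0,0.37,0,0,0,0.37,0,0,0,0.37],
)

```text
time_s: 24.1
tool_pos: [500.9, 158.9, 116.5]
orientation: [[0.06, 0.998, 0.001], [0.998, -0.06, 0.002], [0.002, 0.001, -1.0]]
force: [0.5, 3.0, -3.0]
finger_gap: 18.9
```

```bash
python3 - <<'E'
from st import *
rd(2)
E
```

```text
t 24.20 pos [500.9  158.92 116.45] yaw 86.50 z [ 0.0011  0.0015 -1.    ] j6 1.94 gap 19.0
F [ 0.91  2.97 -3.04] T [ 0.7839 -0.2583  0.2001] Tz [0.196 0.197 0.208] E6 [0.2265 0.2046 0.2007] E1 [-1.43 -1.45 -1.46] yaw [86.53 86.51 86.5 ]
```

Request:
apply_moves(
  commands=[0,0,0,-0.15,0,0,0,-0.306,0,0,0,-0.306,0,0,-0.014,-0.306,0,0,-0.034,-0.306,-0.007,0.032,-0.037,-0.22,-0.017,0.076,-0.037,-0.1,-0.026,0.115,-0.037,-0.04],
)

```text
time_s: 25.0
tool_pos: [615.4, 124.8, 154.0]
orientation: [[0.028, 1.0, 0.002], [1.0, -0.028, 0.0], [0.0, 0.002, -1.0]]
force: [0.0, 0.9, -1.7]
finger_gap: 19.1
```

```bash
python3 - <<'E'
from st import *
rd();to(625.1,122.3,150,88.8)
E
```

```text
t 25.00 pos [615.37 124.85 153.99] yaw 88.38 z [ 1.9e-03  2.0e-04 -1.0e+00] j6 1.80 gap 19.1
F [ 0.04  0.88 -1.7 ] T [ 0.043  -0.0199 -0.0133] Tz [-0.013] E6 [-0.0034] E1 [0.81] yaw [88.38]
move m [-0.0023  0.0098  0.004 ] spin -0.0073
```

Request:
apply_moves(
  commands=[-0.0023,0.0098,0.002,-0.007,-0.0023,0.0098,0.004,-0.007,-0.0023,0.0098,0.006,-0.007,-0.0023,0.0098,0.013,-0.007,-0.0023,0.0098,0.021,-0.007,-0.0023,0.0098,0.029,-0.007,-0.0023,0.0098,0.035,-0.007,-0.0023,0.0098,0.038,-0.007],
)

```text
time_s: 25.8
tool_pos: [625.2, 122.7, 115.5]
orientation: [[0.021, 1.0, 0.002], [1.0, -0.021, 0.001], [0.001, 0.002, -1.0]]
force: [2.2, 1.2, -0.6]
finger_gap: 19.1
```

```bash
python3 - <<'E'
from st import *
rd();to(625.1,122.3,116.3,88.8)
E
```

```text
t 25.80 pos [625.25 122.71 115.46] yaw 88.81 z [ 2.4e-03  7.0e-04 -1.0e+00] j6 1.79 gap 19.1
F [ 2.17  1.19 -0.65] T [ 0.3226 -0.6201  0.0405] Tz [0.04] E6 [0.0065] E1 [-0.54] yaw [88.81]
move m [-0.0004 -0.0001 -0.0008] spin 0.0001
```

Request:
apply_moves(
  commands=[0,0,-0.0006,0.08,0,0,-0.0006,0.2,0,0,-0.0006,0.32,0,0,-0.0006,0.42,0,0,-0.0006,0.42],
)

```text
time_s: 26.3
tool_pos: [625.7, 123.1, 116.1]
orientation: [[0.427, 0.904, 0.003], [0.904, -0.427, 0.001], [0.003, 0.002, -1.0]]
force: [2.5, 2.3, -2.7]
finger_gap: 18.8
```

```bash
python3 - <<'E'
from st import *
rd(4)
E
```

```text
t 26.50 pos [625.65 123.07 116.1 ] yaw 64.85 z [ 0.0032  0.0014 -1.    ] j6 2.20 gap 19.0
F [ 3.62  2.56 -3.07] T [ 0.7424 -0.9778  0.1411] Tz [0.123 0.159 0.157 0.127 0.139] E6 [0.8425 0.3786 0.1941 0.1392 0.1265] E1 [-1.17 -1.25 -1.33 -1.42 -1.5 ] yaw [64.75 64.88 64.89 64.87 64.85]
```

Request:
apply_moves(
  commands=[0,0,0,0.1,0,0,0,0.2,0,0,0,0.265,0,0,0,0.265,0,0,0,0.265],
)

```text
time_s: 27.0
tool_pos: [625.7, 123.1, 116.1]
orientation: [[0.645, 0.764, 0.003], [0.764, -0.645, 0.001], [0.003, 0.002, -1.0]]
force: [3.9, 2.5, -3.0]
finger_gap: 19.0
```

```bash
python3 - <<'E'
from st import *
rd(2)
E
```

```text
t 27.10 pos [625.71 123.13 116.1 ] yaw 49.76 z [ 0.0033  0.0014 -1.    ] j6 2.47 gap 18.9
F [ 2.75  2.44 -2.64] T [ 0.6273 -0.9078  0.2349] Tz [0.272 0.244 0.188] E6 [0.2407 0.206  0.199 ] E1 [-1.24 -1.25 -1.27] yaw [49.8  49.78 49.76]
```

Pass 1 is done (0.200, 0.206, 0.201 and 0.199). For pass 2 I go back to nut 1.

Request:
apply_moves(
  commands=[0,0,0,-0.15,0,0,0,-0.306,0,0,0,-0.306,0,0,-0.014,-0.306,0,0,-0.034,-0.36,0.008,-0.022,-0.037,-0.48,0.022,-0.06,-0.037,-0.62,0.0318,-0.0859,-0.037,-0.746],
)

```text
time_s: 27.9
tool_pos: [579.0, 203.3, 153.6]
orientation: [[-0.045, 0.999, 0.002], [0.999, 0.045, 0.001], [0.0, 0.002, -1.0]]
force: [0.3, 0.1, -1.9]
finger_gap: 19.1
```

Request:
apply_moves(
  commands=[0,0,0,0],
)

```text
time_s: 28.0
tool_pos: [576.7, 205.1, 154.1]
orientation: [[-0.048, 0.999, 0.0], [0.999, 0.048, 0.0], [0.0, 0.0, -1.0]]
force: [-0.6, -0.4, -2.9]
finger_gap: 19.2
```

```bash
python3 - <<'E'
from st import *
p,d,ps=snap('wrist','w11')
rd();to(580.7,202.8,150,92.5)
P=[tuple(np.round(proj('wrist',(x,y,75),ps))) for x,y in [(580.7,203.5),(500.2,159.2),(544.5,78.7),(625.1,123)]];print(P)
from nuts import nuts
try: nuts('w11',[P[1],P[1],P[2],P[3]])
except Exception as e: print(e)
E
```

```text
t 28.05 pos [577.39 203.96 154.2 ] yaw 92.56 z [ 7.e-04 -6.e-04 -1.e+00] j6 1.87 gap 19.0
F [ 0.28 -0.06 -1.91] T [-0.0291  0.0124  0.023 ] Tz [0.023] E6 [-0.1559] E1 [1.13] yaw [92.56]
move m [-0.0013  0.0033  0.0042] spin 0.0011
[(np.float64(283.0), np.float64(208.0)), (np.float64(186.0), np.float64(253.0)), (np.float64(237.0), np.float64(334.0)), (np.float64(327.0), np.float64(296.0))]
1 [499.6 158.7] flat yaw 45.1 45.8 conf 0.45 area 622 10 [16. 18. 59. 24. 57. 27. 57. 18. 50. 14.] [11.9 12.2  7.1  8.9  6.3  4.4  6.9 13.   7.  12. ]
2 [499.6 158.7] flat yaw 45.1 45.8 conf 0.45 area 622 10 [16. 18. 59. 24. 57. 27. 57. 18. 50. 14.] [11.9 12.2  7.1  8.9  6.3  4.4  6.9 13.   7.  12. ]
3 [540.8  73. ] flat yaw 18.6 12.6 conf 0.14 area 3891 4 [43.  3. 29.  4.] [73.  62.5 71.  45.1]
4 [624.  115.5] flat yaw 41.0 44.9 conf 0.18 area 2957 5 [ 3. 11. 37.  3. 33.] [21.5 53.2 24.5 56.3 66.3]
holder [540.98 126.48] 44.46 res [-42.03 -32.76  23.58  31.62   0.47  11.55  17.99 -10.41]
fit nut 1 [541.6 191.5]
fit nut 2 [476.  127.1]
fit nut 3 [540.4  61.5]
fit nut 4 [606.  125.9]
```

View pics/w11.png

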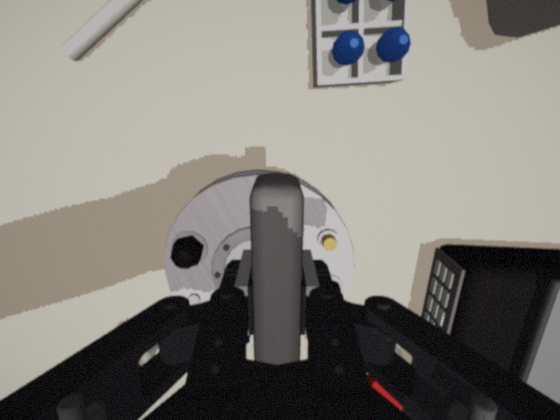

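Request:
apply_moves(
  commands=[-0.0013,0.0033,0.002,-0.008,-0.0013,0.0033,0.004,-0.008,-0.0013,0.0033,0.006,-0.008,-0.0013,0.0033,0.013,-0.008,-0.0013,0.0033,0.021,-0.008,-0.0013,0.0033,0.029,-0.008,-0.0013,0.0033,0.035,-0.008,-0.0013,0.0033,0.0382,-0.008],
)

```text
time_s: 28.85
tool_pos: [580.9, 203.1, 115.2]
orientation: [[-0.053, 0.999, 0.001], [0.999, 0.053, -0.0], [-0.0, 0.001, -1.0]]
force: [0.3, 2.7, 13.2]
finger_gap: 19.6
```

```bash
python3 - <<'E'
from st import *
rd();to(580.7,202.8,116.1,93)
E
```

```text
t 28.85 pos [580.94 203.05 115.22] yaw 93.03 z [ 8.e-04 -2.e-04 -1.e+00] j6 1.85 gap 19.6
F [ 0.33  2.73 13.16] T [ 0.6445 -0.301   0.0048] Tz [0.005] E6 [0.016] E1 [-0.83] yaw [93.03]
move m [-0.0002 -0.0003 -0.0009] spin 0.0005
```

Request:
apply_moves(
  commands=[0,0,-0.001,0.08,0,0,-0.001,0.2,0,0,-0.001,0.32,0,0,-0.001,0.44,0,0,-0.001,0.54,0,0,-0.001,0.54,0,0,-0.001,0.54],
)

```text
time_s: 29.55
tool_pos: [581.2, 203.5, 116.1]
orientation: [[0.466, 0.885, 0.001], [0.885, -0.466, 0.0], [0.001, 0.001, -1.0]]
force: [2.5, 3.2, -3.1]
finger_gap: 18.7
```

```bash
python3 - <<'E'
from st import *
rd(3)
E
```

```text
t 29.70 pos [581.22 203.43 116.14] yaw 62.18 z [ 1.2e-03  5.0e-04 -1.0e+00] j6 2.39 gap 18.7
F [ 2.8   3.51 -3.43] T [ 0.8718 -0.7829  0.2392] Tz [0.238 0.22  0.21  0.288] E6 [0.3112 0.2566 0.2442 0.2439] E1 [-1.44 -1.52 -1.6  -1.67] yaw [62.25 62.23 62.2  62.18]
```

Request:
apply_moves(
  commands=[0,0,0,0.08,0,0,0,0.16,0,0,0,0.2,0,0,0,0.2,0,0,0,0.2],
)

```text
time_s: 30.2
tool_pos: [581.3, 203.5, 116.1]
orientation: [[0.632, 0.775, 0.001], [0.775, -0.632, 0.001], [0.001, 0.001, -1.0]]
force: [1.8, 4.0, -2.8]
finger_gap: 19.0
```

```bash
python3 - <<'E'
from st import *
rd(2)
E
```

```text
t 30.30 pos [581.24 203.48 116.16] yaw 50.78 z [ 1.3e-03  5.0e-04 -1.0e+00] j6 2.59 gap 19.1
F [ 2.44  3.35 -3.1 ] T [ 0.813  -0.7067  0.3301] Tz [0.328 0.341 0.322] E6 [0.3349 0.3134 0.3094] E1 [-1.45 -1.46 -1.47] yaw [50.81 50.8  50.78]
```

Request:
apply_moves(
  commands=[0,0,0,-0.14,0,0,0,-0.28,0,0,0,-0.397,0,0,0,-0.397,0,0,-0.014,-0.397,0,0,-0.034,-0.46,-0.03,0.013,-0.037,-0.6,-0.072,0.031,-0.037,-0.74],
)

```text
time_s: 31.1
tool_pos: [559.7, 128.2, 154.1]
orientation: [[-0.061, 0.998, 0.002], [0.998, 0.061, -0.0], [-0.0, 0.002, -1.0]]
force: [0.9, -0.4, -1.6]
finger_gap: 19.3
```

```bash
python3 - <<'E'
from st import *
rd();to(544.9,78.3,151,115.5)
E
```

```text
t 31.10 pos [559.72 128.15 154.09] yaw 93.51 z [ 1.9e-03 -3.0e-04 -1.0e+00] j6 1.74 gap 19.3
F [ 0.9  -0.41 -1.56] T [-0.0534 -0.0333  0.0365] Tz [0.036] E6 [2.3323] E1 [7.91] yaw [93.51]
move m [-0.0489 -0.0178  0.0031] spin -0.3839
```

Request:
apply_moves(
  commands=[-0.035,-0.013,0.002,-0.14,-0.0489,-0.0178,0.003,-0.28,-0.0489,-0.0178,0.003,-0.384,-0.0489,-0.0178,0.003,-0.384],
)

```text
time_s: 31.5
tool_pos: [544.1, 77.0, 151.6]
orientation: [[-0.427, 0.904, 0.001], [0.904, 0.427, -0.001], [-0.002, 0.0, -1.0]]
force: [0.7, 0.6, -2.5]
finger_gap: 19.0
```

```bash
python3 - <<'E'
from st import *
rd(1);to(544.9,78.3,115.5,115.5)
p,d,ps=snap('wrist','w12')
P=[tuple(np.round(proj('wrist',(x,y,75),ps))) for x,y in [(580.7,203.5),(500.2,159.2),(544.5,78.7),(625.1,123)]];print(P)
from nuts import nuts
try: nuts('w12',[P[0],P[1],P[1],P[3]])
except Exception as e: print(e)
E
```

```text
t 31.55 pos [544.37  77.58 151.47] yaw 115.23 z [ 0.0012 -0.001  -1.    ] j6 1.27 gap 19.2
F [ 0.19  0.4  -2.38] T [ 0.011  -0.0103 -0.024 ] Tz [-0.046 -0.002] E6 [-0.7413 -0.2393] E1 [-0.55 -0.48] yaw [115.3  115.23]
move m [0.0005 0.0008 0.036 ] spin -0.0047
[(np.float64(398.0), np.float64(76.0)), (np.float64(270.0), np.float64(85.0)), (np.float64(278.0), np.float64(206.0)), (np.float64(392.0), np.float64(199.0))]
1 [580.8 203.7] flat yaw 16.7 16.7 conf 0.73 area 536 6 [46. 48. 45. 46. 47. 47.] [12.5 12.  17.6 12.1 11.7 17.5]
2 [499.9 159.3] flat yaw 46.5 46.0 conf 0.83 area 447 6 [13. 15. 17. 17. 17. 16.] [13.7 11.6 12.8 12.4 13.6 12.3]
3 [499.9 159.3] flat yaw 46.5 46.0 conf 0.83 area 447 6 [13. 15. 17. 17. 17. 16.] [13.7 11.6 12.8 12.4 13.6 12.3]
4 [625.3 123.1] flat yaw 11.0 10.7 conf 0.63 area 554 7 [44. 55. 27. 40. 40. 38. 40.] [17.5  6.2  6.8 12.4 18.4 11.1 12.1]
holder [551.44 161.37] 10.42 res [ -7.58 -11.17   1.94 -38.95 -14.69  51.46  20.34  -1.35]
fit nut 1 [588.3 214.9]
fit nut 2 [497.9 198.3]
fit nut 3 [514.6 107.8]
fit nut 4 [605.  124.5]
```

Request:
apply_moves(
  commands=[0.0005,0.0008,0.003,-0.035,0.0005,0.0008,0.01,-0.038,0.0005,0.0008,0.018,-0.038,0.0005,0.0008,0.026,-0.038,0.0005,0.0008,0.033,-0.038,0.0005,0.0008,0.036,-0.038],
)

```text
time_s: 32.2
tool_pos: [545.1, 78.8, 115.2]
orientation: [[-0.461, 0.887, 0.001], [0.887, 0.461, -0.001], [-0.002, 0.001, -1.0]]
force: [-3.6, -1.1, 14.3]
finger_gap: 19.6
```

```bash
python3 - <<'E'
from st import *
rd()
E
```

```text
t 32.20 pos [545.1   78.75 115.22] yaw 117.44 z [ 1.5e-03 -9.0e-04 -1.0e+00] j6 1.24 gap 19.6
F [-3.61 -1.12 14.29] T [-0.181   1.0617  0.0156] Tz [0.016] E6 [0.0085] E1 [0.01] yaw [117.44]
```

Request:
apply_moves(
  commands=[0,0,-0.001,0.08,0,0,-0.001,0.2,0,0,-0.001,0.32,0,0,-0.001,0.44,0,0,-0.001,0.54,0,0,-0.001,0.54,0,0,-0.001,0.54],
)

```text
time_s: 32.9
tool_pos: [545.5, 78.9, 116.3]
orientation: [[0.058, 0.998, 0.002], [0.998, -0.058, -0.001], [-0.001, 0.002, -1.0]]
force: [1.7, 1.5, -1.7]
finger_gap: 19.3
```

```bash
python3 - <<'E'
from st import *
rd(3)
E
```

```text
t 33.05 pos [545.43  78.87 116.26] yaw 86.59 z [ 2.e-03 -7.e-04 -1.e+00] j6 1.77 gap 19.2
F [ 1.75  0.68 -2.04] T [ 0.2024 -0.5321  0.2765] Tz [0.265 0.288 0.269 0.285] E6 [0.3112 0.2565 0.2439 0.2436] E1 [-0.48 -0.5  -0.53 -0.55] yaw [86.65 86.64 86.61 86.59]
```

Request:
apply_moves(
  commands=[0,0,0,0.08,0,0,0,0.14,0,0,0,0.175,0,0,0,0.175,0,0,0,0.175],
)

```text
time_s: 33.55
tool_pos: [545.5, 78.9, 116.3]
orientation: [[0.231, 0.973, 0.002], [0.973, -0.231, -0.001], [-0.0, 0.002, -1.0]]
force: [1.8, 0.4, -2.7]
finger_gap: 19.2
```

```bash
python3 - <<'E'
from st import *
rd(2)
E
```

```text
t 33.65 pos [545.49  78.88 116.28] yaw 76.61 z [ 2.2e-03 -7.0e-04 -1.0e+00] j6 1.95 gap 18.8
F [ 2.15  0.7  -2.11] T [ 0.1787 -0.4478  0.3197] Tz [0.302 0.326 0.331] E6 [0.3249 0.3063 0.303 ] E1 [-0.5 -0.5 -0.5] yaw [76.64 76.63 76.61]
```

Request:
apply_moves(
  commands=[0,0,0,-0.14,0,0,0,-0.28,0,0,0,-0.42,0,0,0,-0.44,0,0,-0.014,-0.44,0,0,-0.034,-0.44,0.025,-0.023,-0.037,-0.48,0.055,-0.051,-0.037,-0.518],
)

```text
time_s: 34.45
tool_pos: [508.9, 143.9, 153.9]
orientation: [[-0.276, 0.961, 0.003], [0.961, 0.276, -0.001], [-0.002, 0.003, -1.0]]
force: [0.1, 0.1, -1.6]
finger_gap: 19.2
```

```bash
python3 - <<'E'
from st import *
rd();to(500.6,158.7,151,106.3)
E
```

```text
t 34.45 pos [508.94 143.93 153.87] yaw 106.03 z [ 3.3e-03 -7.0e-04 -1.0e+00] j6 1.57 gap 19.2
F [ 0.11  0.11 -1.61] T [ 0.0812  0.0107 -0.032 ] Tz [-0.032] E6 [-0.4814] E1 [-7.01] yaw [106.03]
move m [ 0.0165 -0.0039  0.0028] spin -0.0047
```

Request:
apply_moves(
  commands=[0.0165,-0.0039,0.002,-0.005,0.0165,-0.0039,0.003,-0.005,0.0165,-0.0039,0.006,-0.005,0.0165,-0.0039,0.013,-0.005,0.0165,-0.0039,0.021,-0.005,0.0165,-0.0039,0.029,-0.005,0.0165,-0.0039,0.035,-0.005,0.0165,-0.0039,0.038,-0.005],
)

```text
time_s: 35.25
tool_pos: [500.8, 158.5, 115.1]
orientation: [[-0.28, 0.96, 0.003], [0.96, 0.28, -0.001], [-0.001, 0.003, -1.0]]
force: [-2.7, 1.1, 18.0]
finger_gap: 19.0
```

```bash
python3 - <<'E'
from st import *
rd()
E
```

```text
t 35.25 pos [500.82 158.51 115.14] yaw 106.28 z [ 2.9e-03 -6.0e-04 -1.0e+00] j6 1.59 gap 19.0
F [-2.69  1.12 17.99] T [-0.0604  0.8197 -0.0092] Tz [-0.009] E6 [0.0055] E1 [-0.63] yaw [106.28]
```

Request:
apply_moves(
  commands=[0,0,-0.0012,0.08,0,0,-0.0012,0.2,0,0,-0.0012,0.32,0,0,-0.0012,0.44,0,0,-0.0012,0.54,0,0,-0.0012,0.54,0,0,-0.0012,0.54],
)

```text
time_s: 35.95
tool_pos: [500.9, 159.0, 116.3]
orientation: [[0.25, 0.968, 0.003], [0.968, -0.25, 0.0], [0.001, 0.003, -1.0]]
force: [0.6, 2.7, -2.5]
finger_gap: 19.1
```

```bash
python3 - <<'E'
from st import *
rd(3)
E
```

```text
t 36.10 pos [500.92 158.89 116.34] yaw 75.43 z [ 3.e-03  2.e-04 -1.e+00] j6 2.13 gap 19.1
F [ 0.57  3.26 -2.73] T [ 0.9484 -0.117   0.2621] Tz [0.241 0.303 0.295 0.209] E6 [0.3059 0.2513 0.2388 0.2386] E1 [-1.75 -1.84 -1.93 -2.01] yaw [75.51 75.48 75.45 75.43]
```

Request:
apply_moves(
  commands=[0,0,0,0.08,0,0,0,0.15,0,0,0,0.185,0,0,0,0.185,0,0,0,0.185],
)

```text
time_s: 36.6
tool_pos: [500.9, 158.9, 116.3]
orientation: [[0.424, 0.906, 0.003], [0.906, -0.424, 0.0], [0.002, 0.003, -1.0]]
force: [1.1, 3.9, -3.3]
finger_gap: 19.3
```

```bash
python3 - <<'E'
from st import *
rd(2)
E
```

```text
t 36.70 pos [500.91 158.9  116.3 ] yaw 64.89 z [ 3.e-03  3.e-04 -1.e+00] j6 2.32 gap 19.0
F [ 0.67  3.04 -3.01] T [ 0.8464 -0.1478  0.3259] Tz [0.316 0.383 0.278] E6 [0.3235 0.3048 0.3014] E1 [-1.71 -1.72 -1.73] yaw [64.92 64.91 64.89]
```

Request:
apply_moves(
  commands=[0,0,0,-0.14,0,0,0,-0.28,0,0,0,-0.42,0,0,0,-0.44,0,0,-0.014,-0.44,0,0,-0.034,-0.44,0.005,0.033,-0.037,-0.34,0.012,0.076,-0.037,-0.2],
)

```text
time_s: 37.5
tool_pos: [575.0, 137.2, 155.5]
orientation: [[0.242, 0.97, 0.005], [0.97, -0.242, -0.0], [0.001, 0.005, -1.0]]
force: [0.4, 0.6, -1.2]
finger_gap: 19.4
```

```bash
python3 - <<'E'
from st import *
rd();to(625.2,122.6,151,70.3)
E
```

```text
t 37.50 pos [575.   137.23 155.52] yaw 75.99 z [ 5.2e-03 -4.0e-04 -1.0e+00] j6 2.05 gap 19.4
F [ 0.38  0.63 -1.25] T [ 0.0417 -0.0542  0.0364] Tz [0.036] E6 [-1.2861] E1 [1.47] yaw [75.99]
move m [-0.002   0.0522  0.0048] spin 0.0993
```

Request:
apply_moves(
  commands=[-0.001,0.036,0.002,0.07,-0.002,0.0522,0.004,0.099,-0.002,0.0522,0.004,0.099,-0.002,0.0522,0.006,0.099],
)

```text
time_s: 37.9
tool_pos: [624.7, 122.1, 149.3]
orientation: [[0.338, 0.941, 0.004], [0.941, -0.338, -0.001], [0.0, 0.004, -1.0]]
force: [-0.3, 0.1, -1.6]
finger_gap: 18.9
```

```bash
python3 - <<'E'
from st import *
rd();to(625.2,122.6,115.4,70.3)
E
```

```text
t 37.90 pos [624.71 122.08 149.32] yaw 70.22 z [ 0.0039 -0.0013 -1.    ] j6 2.11 gap 18.9
F [-0.28  0.1  -1.59] T [-0.0515  0.0321 -0.0085] Tz [-0.008] E6 [0.0267] E1 [-0.6] yaw [70.22]
move m [0.0007 0.0001 0.0339] spin -0.0013
```

Request:
apply_moves(
  commands=[0.0007,0.0001,0.005,0,0.0007,0.0001,0.012,0,0.0007,0.0001,0.02,0,0.0007,0.0001,0.028,0,0.0007,0.0001,0.034,0],
)

```text
time_s: 38.4
tool_pos: [625.4, 123.0, 114.9]
orientation: [[0.338, 0.941, 0.005], [0.941, -0.338, -0.001], [0.001, 0.005, -1.0]]
force: [-0.7, 0.9, 43.8]
finger_gap: 19.0
```

```bash
python3 - <<'E'
from st import *
rd()
E
```

```text
t 38.40 pos [625.36 122.98 114.92] yaw 70.24 z [ 0.0048 -0.001  -1.    ] j6 2.11 gap 19.0
F [-0.69  0.95 43.78] T [0.2577 0.2331 0.0587] Tz [0.059] E6 [-0.0015] E1 [-0.3] yaw [70.24]
```

Request:
apply_moves(
  commands=[0,0,-0.0014,0.04,0,0,-0.0014,0.16,0,0,-0.0014,0.3,0,0,-0.0014,0.43,0,0,-0.0014,0.54,0,0,-0.0014,0.54,0,0,-0.0014,0.54],
)

```text
time_s: 39.1
tool_pos: [625.7, 123.3, 116.2]
orientation: [[0.772, 0.636, 0.006], [0.636, -0.772, -0.0], [0.004, 0.004, -1.0]]
force: [3.9, 1.7, -2.5]
finger_gap: 18.7
```

```bash
python3 - <<'E'
from st import *
rd(3)
E
```

```text
t 39.25 pos [625.67 123.27 116.26] yaw 39.40 z [ 5.4e-03 -5.0e-04 -1.0e+00] j6 2.65 gap 19.0
F [ 3.69  1.72 -2.4 ] T [ 0.4736 -0.8586  0.2737] Tz [0.207 0.266 0.284 0.338] E6 [0.3108 0.2508 0.237  0.2367] E1 [-0.8  -0.85 -0.91 -0.97] yaw [39.47 39.45 39.42 39.4 ]
```

Request:
apply_moves(
  commands=[0,0,0,0.08,0,0,0,0.15,0,0,0,0.19,0,0,0,0.19,0,0,0,0.19],
)

```text
time_s: 39.75
tool_pos: [625.7, 123.3, 116.2]
orientation: [[0.878, 0.479, 0.005], [0.479, -0.878, -0.0], [0.005, 0.003, -1.0]]
force: [2.9, 0.8, -2.3]
finger_gap: 19.3
```

```bash
python3 - <<'E'
from st import *
rd(2)
E
```

```text
t 39.85 pos [625.7  123.26 116.19] yaw 28.57 z [ 5.4e-03 -5.0e-04 -1.0e+00] j6 2.84 gap 19.3
F [ 2.97  1.07 -2.4 ] T [ 0.353  -0.8067  0.2874] Tz [0.263 0.316 0.283] E6 [0.3267 0.3054 0.3015] E1 [-0.78 -0.78 -0.79] yaw [28.6  28.59 28.57]
```

Pass 2 is done (0.309, 0.303, 0.301 and 0.302). Now I unwind, lift and take the wrench back to the stand.

Request:
apply_moves(
  commands=[0,0,0,-0.14,0,0,0,-0.28,0,0,0,-0.42,0,0,0,-0.44,0,0,-0.014,-0.44,0,0,-0.034,-0.44,-0.018,0.023,-0.039,-0.36,-0.046,0.058,-0.039,-0.24],
)

```text
time_s: 40.65
tool_pos: [613.2, 51.3, 157.2]
orientation: [[0.741, 0.671, 0.007], [0.671, -0.741, -0.0], [0.005, 0.005, -1.0]]
force: [1.4, -0.6, -3.0]
finger_gap: 18.9
```

```bash
python3 - <<'E'
from st import *
rd();to(571.8,-194.5,155,28.6)
E
```

```text
t 40.65 pos [613.17  51.25 157.21] yaw 42.14 z [ 7.1e-03 -2.0e-04 -1.0e+00] j6 2.49 gap 18.9
F [ 1.38 -0.62 -3.01] T [-0.0516 -0.0553  0.0101] Tz [0.01] E6 [-0.6265] E1 [7.64] yaw [42.14]
move m [-0.1956  0.1545  0.002 ] spin 0.2363
```

Request:
apply_moves(
  commands=[-0.036,0.028,0.002,0.06,-0.072,0.057,0.002,0.12,-0.109,0.086,0.002,0.18,-0.147,0.116,0.002,0.236,-0.182,0.144,0.002,0.236,-0.1956,0.1545,0.002,0.236,-0.1956,0.1545,0.002,0.236,-0.1956,0.1545,0.002,0.236],
)

```text
time_s: 41.45
tool_pos: [571.5, -194.3, 155.4]
orientation: [[0.879, 0.477, 0.007], [0.477, -0.879, 0.0], [0.006, 0.003, -1.0]]
force: [0.5, 0.4, -2.5]
finger_gap: 19.1
```

```bash
python3 - <<'E'
from st import *
p,d,ps=snap('wrist','w13');rd();to(571.8,-194.5,60,28.6)
E
```

```text
t 41.50 pos [ 571.71 -193.66  155.32] yaw 28.60 z [ 6.8e-03  3.0e-04 -1.0e+00] j6 2.31 gap 18.8
F [ 0.66  0.66 -1.38] T [-0.0644 -0.0237  0.0128] Tz [0.013] E6 [0.0109] E1 [-1.08] yaw [28.6]
move m [-0.0009  0.0005  0.0953] spin -0.0
```

View pics/w13.png

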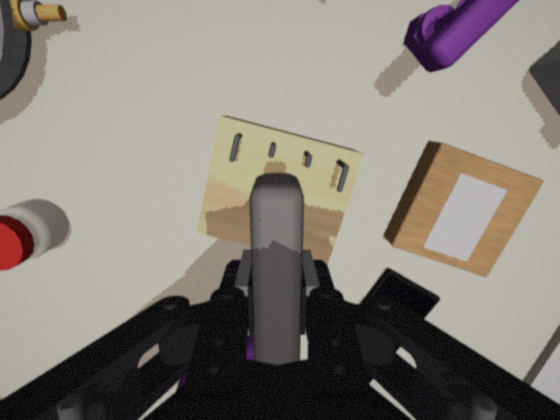

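Request:
apply_moves(
  commands=[-0.0009,0.0005,0.015,0,-0.0009,0.0005,0.045,0,-0.0009,0.0005,0.058,0,-0.0009,0.0005,0.068,0,-0.0009,0.0005,0.08,0,-0.0009,0.0005,0.09,0,-0.0009,0.0005,0.095,0,-0.0009,0.0005,0.0955,0],
)

```text
time_s: 42.3
tool_pos: [572.0, -194.6, 59.9]
orientation: [[0.878, 0.479, 0.007], [0.479, -0.878, 0.0], [0.006, 0.003, -1.0]]
force: [-0.3, 0.4, -2.5]
finger_gap: 18.8
```

```bash
python3 - <<'E'
from st import *
rd(2)
E
```

```text
t 42.40 pos [ 572.01 -194.68   60.2 ] yaw 28.59 z [ 7.3e-03  1.0e-04 -1.0e+00] j6 2.31 gap 19.0
F [ 0.34  0.08 -2.12] T [0.0177 0.0252 0.0055] Tz [ 0.03  -0.03   0.016] E6 [0.0011 0.0007 0.0005] E1 [0.1  0.09 0.06] yaw [28.6  28.59 28.59]
```

Request:
apply_moves(
  commands=[0,0,0.0008,0,0,0,0.0009,0,0,0,0.0009,0],
)

```text
time_s: 42.7
tool_pos: [572.1, -194.8, 59.5]
orientation: [[0.878, 0.478, 0.008], [0.478, -0.878, -0.0], [0.007, 0.004, -1.0]]
force: [-0.2, 0.5, -1.7]
finger_gap: 19.1
```

```bash
python3 - <<'E'
from st import *
rd(1)
E
```

```text
t 42.75 pos [ 572.13 -194.78   59.5 ] yaw 28.59 z [ 7.6e-03 -1.0e-04 -1.0e+00] j6 2.31 gap 19.3
F [-0.12 -0.03 -1.37] T [-0.0462 -0.0211  0.0055] Tz [ 0.027 -0.016] E6 [0.001  0.0013] E1 [0.03 0.04] yaw [28.58 28.59]
```

Request:
apply_moves(
  commands=[0,0,0.0004,0,0,0,0.0004,0],
)

```text
time_s: 42.95
tool_pos: [572.2, -194.8, 59.4]
orientation: [[0.878, 0.478, 0.008], [0.478, -0.878, -0.0], [0.007, 0.004, -1.0]]
force: [-0.9, -0.0, 0.6]
finger_gap: 19.4
```

Request:
apply_moves(
  commands=[0,0,0,0,0,0,0,0,0,0,0,0,0,0,0,0,0,0,0,0,0,0,0,0],
  grip=0.75,
)

```text
time_s: 43.55
tool_pos: [572.2, -194.8, 59.4]
orientation: [[0.878, 0.478, 0.008], [0.478, -0.878, -0.0], [0.007, 0.004, -1.0]]
force: [-0.1, 0.5, 0.6]
finger_gap: 64.0
```

```bash
python3 - <<'E'
from st import *
p,d,ps=snap('wrist','w14');rd()
E
```

```text
t 43.60 pos [ 572.24 -194.84   59.43] yaw 28.58 z [ 8.e-03 -2.e-04 -1.e+00] j6 2.31 gap 63.7
F [ 0.47 -0.16  1.54] T [-0.0229  0.0085  0.0399] Tz [0.04] E6 [-0.] E1 [0.] yaw [28.58]
```

View pics/w14.png

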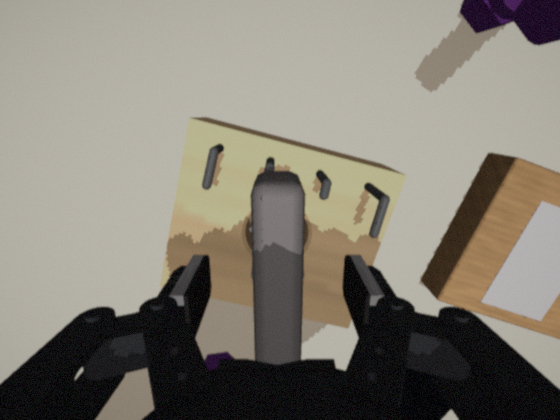

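The fingers are open and the wrench stands in its hole. I go straight up, then shift toward the robot to look at everything.

Request:
apply_moves(
  commands=[0,0,-0.02,0,0,0,-0.06,0,0,0,-0.1,0,0,0,-0.14,0,0,0,-0.17,0,0,0,-0.17,0,0,0,-0.17,0],
)

```text
time_s: 44.3
tool_pos: [571.3, -194.9, 229.9]
orientation: [[0.878, 0.478, 0.009], [0.478, -0.878, -0.001], [0.008, 0.005, -1.0]]
force: [0.2, 0.1, 0.1]
finger_gap: 64.1
```

```bash
python3 - <<'E'
from st import *
p,d,ps=snap('wrist','w15');rd()
p,d,_=snap('top','top1');cv2.imwrite('pics/top1c.png',cv2.convertScaleAbs(cv2.resize(cv2.cvtColor(p,cv2.COLOR_RGB2BGR)[110:290,170:450],None,fx=2.8,fy=2.8,interpolation=cv2.INTER_CUBIC),alpha=1.8))
X,_=cloud('w15')
m=(np.abs(X[...,2]-121)<8)&(np.hypot(X[...,0]-573,X[...,1]+194)<62)
Q=X[m];print(len(Q),Q.mean(0),'tilt fit',np.linalg.lstsq(np.c_[Q[:,:2]-Q[:,:2].mean(0),np.ones(len(Q))],Q[:,2],rcond=None)[0]);print(cv2.minAreaRect(Q[:,:2].astype(np.float32)))
E
```

```text
t 44.35 pos [ 570.72 -194.74  228.6 ] yaw 28.58 z [ 7.2e-03  1.0e-04 -1.0e+00] j6 2.31 gap 64.1
F [ 0.18  0.24 -1.  ] T [-0.026   0.016  -0.0321] Tz [-0.032] E6 [-0.] E1 [-0.] yaw [28.58]
2260 [ 574.62438537 -193.05267598  120.86357257] tilt fit [-4.70864752e-03  1.12656478e-03  1.20863573e+02]
((572.4696044921875, -194.00579833984375), (98.08151245117188, 20.03264045715332), 28.791770935058594)
```

View pics/w15.png

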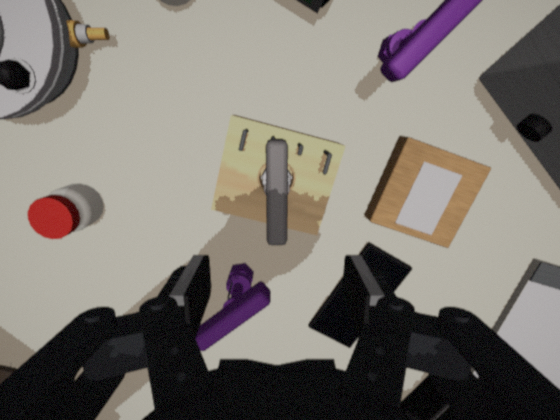

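View pics/top1c.png

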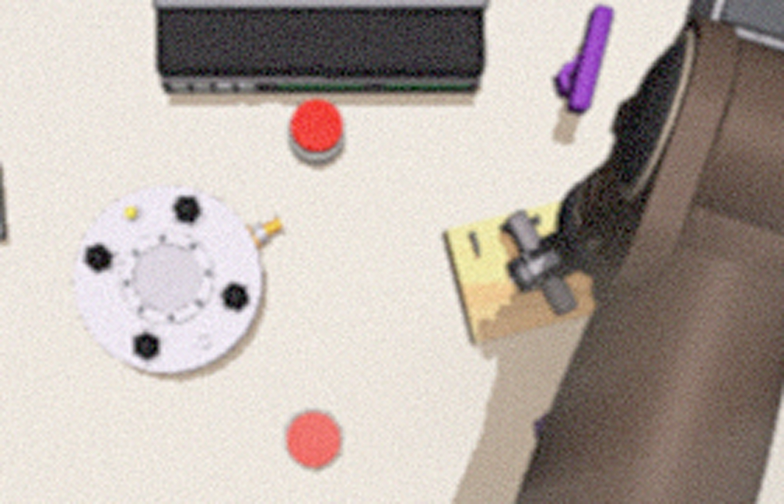

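The wrist picture shows the wrench upright in its hole at (277,190). The keys, box, phone and purple tools are where they were, and in the top picture the jars are too. Nothing is touching the robot, so I hand in.

```bash
python3 -c "
from rig import ctrl
print(ctrl.finish_job())"
```

```text
the job is handed in; nothing more can be done
None
```

All four nuts are tightened in two passes in the order 1-3-2-4, and the wrench is back upright in its stand hole. I handed the job in at about 44.4 s.

| Nut | Pass 1 (N m) | Pass 2 (N m) |
|---|---|---|
| 1 | 0.200 | 0.309 |
| 3 | 0.206 | 0.303 |
| 2 | 0.201 | 0.301 |
| 4 | 0.199 | 0.302 |

These are the settled readings of the last joint's torque, with the wrench held still.

- **Torque check:** the wrist torque sensor agrees within its noise. Its last pass-2 averages were 0.33, 0.32, 0.33 and 0.29 N m for nuts 1, 3, 2 and 4, with one single noisy sample of 0.38 N m on nut 2. I do not think any nut went over 0.35 N m.
- **Wrench:** it touched the hole's floor and was released. The last picture shows the handle level and centred over the stand, turned about 20° from where it stood at first. The arm then rose clear with no contact force.
- **Other things:** nothing shown in the last wrist and top pictures had moved. I did not check the tube rack and pen again at the end.

Some things did not go as planned:
- **First grasp:** it closed on air above the handle. The pictures show the fingertips about 30 mm behind the stated tool point, not 8 mm ahead of it, so I regripped 38 mm lower.
- **Joint limit:** an early move ran into the last joint's limit and tilted the tool about 1.7°. I removed the tilt before gripping.
- **Push on nut 4's washer:** setting the socket down in pass 2 pushed on the washer through the wrench with about 44 N for a moment. I eased it off before turning.

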